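Unclip the spindle guard, stack the spacers and collar, clip the guard back on

ROBOT

A 6-joint arm with a two-finger parallel gripper is mounted at the origin on the work surface; the furniture and walls round the work are solid. World frame = base frame: x ahead of the robot, y to its left, z up, the work surface at z = 0. Lengths are in m, angles in rad, forces in N, time in s.
With the tool pointing down it reaches from about 0.4 to 0.825 m from the base axis. Payload 7 kg.
Tool frame: the origin (TCP) lies at the very end of the fingers, on their centre line; the grasp point (between the pads) lies 19 mm behind it; z points along the fingers, y is the line along which they close (so a half turn about z gives the same grasp; the last joint's range is limited). The gripper opens to 88 mm and grips with 3 to 60 N. Pads are 19 mm wide; open, the fingers measure 130 mm over their backs; the gripper's body (78 mm by 193 mm) begins 47 mm behind the grasp point.
Start: joints at [1.392, 0.359, 0.012, 0, -1.224, -0.288], TCP at [0.304, 0.603, 0.227] pointing down, gripper open.
Joint ranges: [-3.07, 3.07], [-1.43, 2.12], [-1.02, 1.25], [-3.03, 1.67], [-3.05, -0], [-3.03, 3.03]. Speed limits (rad/s): [2.39, 2.39, 3.01, 3.14, 3.14, 3.14].

INTERFACE

Orientations are given as [roll, pitch, yaw] about the fixed x, y, z axes, in that order (R = Rz(yaw) Ry(pitch) Rx(roll)).
In Python, from station import arm gives the robot as it stands. The module is installed in compiled form; this text tells all that it offers.
- The arm moves only by the shell command python3 -m crank 'ROWS' [FORCE]. ROWS is JSON, a list of rows, each an object of numbers: "dx", "dy", "dz": the shift along the world's x, y, z in m; "twist": the turn about the world's z in degrees; "grip": the opening, from -1 (shut) to 1 (fully open). A call has exactly 5 rows; each row is the pose to reach, as a shift and turn from the pose commanded when the call began; what a row does not reach only later rows make up. A row lasts 1/12 s, in which the tool goes at most 41.7 mm and 7.16 degrees, less where a joint would pass 70% of its speed; a pose out of reach is approached as far as the arm can. A call with a gripper value outside its range is refused whole. The fingers move at their own pace and stop on an object; FORCE is the grip in N (left out, the last holds). Time passes only in rows, so rows that repeat a pose let the fingers close, or fill a call up. It gives the time, the measured TCP pose, the force, the opening and the grip force at its end, in the units of the state.
- arm.get_state(): the state, without advancing time (a new reading comes with each control period).
- arm.grab_frame(name): name is "scene" or "side" or "wrist"; returns the picture (480x640x3 uint8, red, green, blue); there is no depth.
- arm.get_calibration(name): a dict with "fx", "fy", "cx", "cy" (pixels), "k1" (the pictures are not rectified: a ray, as slopes to the right and down, at radius r is drawn at 1 + k1 r^2 times it, then the intrinsics apply), "cam_to_world" (4x4, takes a point from camera to world coordinates); the wrist camera has in their place "tool_from_camera" (4x4, takes a point from camera to tool coordinates, whose origin is the TCP and whose axes are the flange's). Camera axes: x right, y down, z forward; pixel columns grow to the right and rows downward; lengths in m; the calibration is good to about 2 mm. A picture is of the moment at which its call begins: read the wrist's pose just before it. get_calibration takes no time and is no camera call.
- arm.job_done(): hands the job in; it is judged then, once.
The state is a dict: "t": time; "q": joint angles; "qd": joint speeds; "joint_efforts": joint torques, N m; "eef_pos": TCP position; "ee_rot": TCP orientation; "force": force on the tool from outside, world axes, zero at the start; "moment": the same for the moment, N m; "width": finger opening in m; "gripper_force": force on a finger pad.
Only numpy, scipy, OpenCV 4.12 (cv2) and the standard library are available. Lean on these libraries where they do the work, as an engineer would, in place of code of your own. Each camera call takes 0.05 s, during which the arm holds its last target. There are 200 camera calls.

TASK

Refit the small bench spindle: squeeze in the two orange snap tabs of the yellow guard, lift the guard straight off and stand it upright in the shallow white tray. Then put every blue spacer that is on the bench over the spindle, and after them the brass collar, flange down, on the spindle's step. Finally put the guard back over the spindle, fully down, so that both tabs snap out under their catches; leave the screw jar and the oil bottle behind it where they are.

Things in the scene. Friction and masses are not known exactly. Their poses are not given: they have to be found in the camera images.
- base: Grey spindle base fixed to the bench, place and yaw vary: plate 104 (x) x 100 (y) x 12 mm. Origin: centre of its underside, on the bench top and on the spindle's axis; z up. Plate top 12 mm over the bench; a boss 30 mm across, top at 18 mm, on which the first spacer lies. At x = +/-41 to 46 mm two low fences, top at 20 mm.
- spindle_step (a point): On the spindle's axis at the step, 68 mm over the bench. Steel spindle, 16 mm thick from 18 to 68 mm, then the step, then a pin 8 mm thick up to 83 mm with a bevelled tip. The collar rests on the step whatever the number of spacers; once it is on, no spacer can pass. Four spacers fit below the step.
- catch_left (a point): Inner lower edge of the lip of the dark catch bracket on the base's +y side, 32.5 mm from the spindle's axis. The bracket spans y = 32.5 to 41 mm and 32 mm in x; lip underside 20 mm, top 22.5 mm over the bench (the seated guard's hook tops are at 17.5 mm), above it a sloping lead-in up to 27 mm.
- catch_right (a point): The same on the base's -y side.
- guard: Yellow box guard, open below, 76 (x) x 60 (y) x 78 mm, 3 mm walls, about 160 g. Origin: centre of its open underside; z up. At the start clipped on the base, underside on the plate (12 mm over the bench), axes along the base's; a half turn about z fits as well. In the middle of each y side is an orange spring tab 26 mm wide, hinged 70 mm above the underside.
- tab_left_pad (a point): Centre of the outer face of the ribbed thumb pad (24 wide, 18 mm high) on the guard's +y tab, 48 mm above the guard's underside. The two pads' outer faces are 68.5 mm apart at rest, about 65 mm fully pressed. Squeezing both together between two fingers (about 10 N each) presses both tabs to their stops; the guard can be lifted and carried so.
- tab_right_pad (a point): The same on the guard's -y tab. Hooks at the tabs' lower ends (1.5 to 5.5 mm above the underside) reach to y = +/-36 mm at rest, under the base's lips, and then the guard cannot be pulled off; fully pressed they draw in to +/-30 mm and the guard passes between the lips with 2.5 mm to spare each side.
- tab_left (a joint): Spring tab on the guard's +y side, rad: 0 at rest (snapped out), 0.085 fully pressed in; it springs back when let go.
- tab_right (a joint): Spring tab on the guard's -y side, rad: 0 at rest (snapped out), 0.085 fully pressed in; it springs back when let go.
- tray: Shallow white-looking steel tray, 101 (its x) x 161 (its y) x 18 mm, floor 2 mm and walls 2 mm thick, fixed. Origin: centre of its underside on the bench; the long side is its y. The guard fits into it with its y along the tray's y.
- spacer_0: Blue plastic spacer ring, 34 mm outside, 20 mm bore, 12 mm high, about 30 g; it lies flat on the bench at the start. Origin: centre of its underside, z up through the bore. Two to four spacers are present; an absent one has no pose. All spacers are alike.
- spacer_1: Blue plastic spacer ring, 34 mm outside, 20 mm bore, 12 mm high, about 30 g; it lies flat on the bench at the start. Origin: centre of its underside, z up through the bore. Two to four spacers are present; an absent one has no pose. All spacers are alike.
- spacer_2: Blue plastic spacer ring, 34 mm outside, 20 mm bore, 12 mm high, about 30 g; it lies flat on the bench at the start. Origin: centre of its underside, z up through the bore. Two to four spacers are present; an absent one has no pose. All spacers are alike.
- spacer_3: Blue plastic spacer ring, 34 mm outside, 20 mm bore, 12 mm high, about 30 g; it lies flat on the bench at the start. Origin: centre of its underside, z up through the bore. Two to four spacers are present; an absent one has no pose. All spacers are alike.
- collar: Brass flanged collar, about 70 g: flange 34 mm across and 6 mm high, above it a boss 26 mm across up to 14 mm, bore 12 mm. Origin: centre of its underside (flange), z up through the bore. Lies flange down on the bench at the start. Grip it by the boss. (To the robot's right a high window ledge bounds the bench at about y = -0.41 m.)
- screw_jar: Clear jar of screws with a black lid, 58 mm across, 75 mm high; bystander. Origin: centre of its underside.
- oil_bottle: Cream oil bottle with a red spout, 45 mm across, 158 mm high; bystander. Origin: centre of its underside.
Mind the look-alikes: they are no part of the job. Leave any green or purple look-alike of the spacer_0 alone.

How it is judged:
By the outcome, as a careful person would: the job done as asked, in the order asked, and still so for the second after the job is handed in, with the robot touching nothing.
Of spacer_0, spacer_1, spacer_2, spacer_3 only 2 to 4 are there at a start; the rules pass over those that are not, and their reading is None.
At some moment in a run one of spacer_0, spacer_1, spacer_2, spacer_3, collar may be knocked a few centimetres aside while the robot is not near it.
It also fails if it takes over 210 s, if anything falls off the work surface, if the arm or the gripper's body presses on something with over 40 N, if the wrist force passes 120 N, or if a joint passes its speed limit or range.

## Working session

There is one attempt and no reset: what is moved stays moved. The work goes in short steps, Python scripts to look and compute and a shell command to move; the robot and the scene stay as the last step left them, time stands still between calls to the robot, and variables do not carry over. Pictures are saved under pics/ and viewed, at most 14 in all, crops included, and the job is handed in when it is done.

```bash
mkdir -p pics; cat > h.py <<'E'
import numpy as np, cv2
from scipy.spatial.transform import Rotation as R
from station import arm
def pose():
    s=arm.get_state(); T=np.eye(4); T[:3,:3]=R.from_euler('xyz',s['ee_rot']).as_matrix(); T[:3,3]=s['eef_pos']; return T
def grab(n):
    c=arm.get_calibration(n)
    T=pose()@np.array(c['tool_from_camera']) if n=='wrist' else np.array(c['cam_to_world'])
    return arm.grab_frame(n),c,T
def ray(c,T,u,v):
    K=np.array([[c['fx'],0,c['cx']],[0,c['fy'],c['cy']],[0,0,1.]])
    p=cv2.undistortPoints(np.array([[[u,v]]],float),K,np.array([c['k1'],0,0,0,0.]))[0,0]
    d=T[:3,:3]@np.array([p[0],p[1],1]); return T[:3,3],d
def onz(c,T,u,v,z):
    o,d=ray(c,T,u,v); return o+d*(z-o[2])/d[2]
def proj(c,T,P):
    q=np.linalg.inv(T)@np.append(P,1); a=q[:2]/q[2]; a=a*(1+c['k1']*(a@a)); return a[0]*c['fx']+c['cx'],a[1]*c['fy']+c['cy']
def save(n,im): cv2.imwrite(f'pics/{n}.png',im[:,:,::-1])
E
python3 - <<'E'
from h import *
for n in('scene','side','wrist'):
    im,c,T=grab(n); save(n+'0',im); print(n,c['fx'],c['k1'],T.round(3).tolist())
s=arm.get_state();print(s)
E
```

```text
scene 562.0531506089446 -0.08316933218071125 [[-0.68, -0.351, 0.643, -0.116], [-0.733, 0.355, -0.58, 0.503], [-0.025, -0.866, -0.499, 0.57], [0.0, 0.0, 0.0, 1.0]]
side 549.3907201404528 0.0540565239268916 [[0.1, -0.66, 0.745, -0.14], [-0.995, -0.064, 0.076, -0.129], [-0.002, -0.748, -0.663, 0.714], [0.0, 0.0, 0.0, 1.0]]
wrist 412.8404118921826 -0.011651201439501038 [[-0.451, -0.858, -0.247, 0.37], [-0.893, 0.433, 0.124, 0.569], [0.001, 0.276, -0.961, 0.384], [0.0, 0.0, 0.0, 1.0]]
{'t': 0.15, 'q': array([ 1.39211100e+00,  3.59235106e-01,  1.12885416e-02, -2.31372236e-04,
       -1.22409833e+00, -2.88102908e-01]), 'qd': array([-0.00020281, -0.00220225,  0.00198138,  0.00445589,  0.00029509,
        0.00136604]), 'joint_efforts': array([-9.04661047e-04, -5.83277893e+01,  2.93288469e+01,  7.00108454e+00,
        8.81104526e-03, -1.08226420e-04]), 'eef_pos': array([0.30363003, 0.6024552 , 0.22584222]), 'ee_rot': array([ 3.14033374e+00, -1.46220450e-04, -4.66866895e-01]), 'force': array([-0.3501477 ,  0.69423464, -0.17836477]), 'moment': array([0.02779088, 0.0309669 , 0.04246424]), 'gripper_force': 0.0, 'width': 0.08789169394891383}
```

View pics/scene0.png

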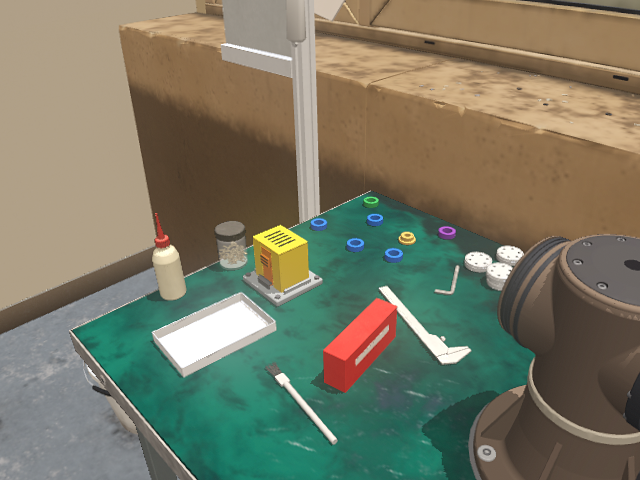

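View pics/side0.png

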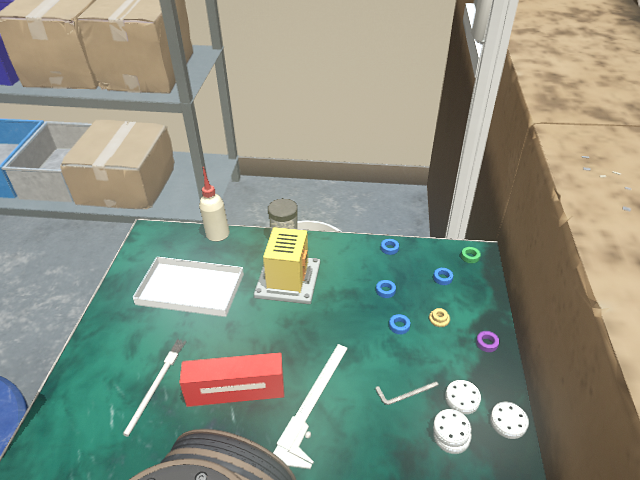

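The scene view shows four blue rings at (318,224), (375,220), (355,244) and (393,255), and the brass collar at (407,238). The guard is at (280,258) and the tray at (215,332). Look-alikes: green ring at (371,202), purple at (447,232), white discs at (478,262). I choose the four blue rings. The side view agrees, with blue at (390,246), (443,275), (386,288) and (399,323), and the collar at (440,317).

```bash
cat >> h.py <<'E'
HSV=dict(blue=((100,120,60),(115,255,255)),brass=((15,90,90),(28,255,255)),yellow=((22,150,90),(34,255,255)),orange=((3,150,90),(17,255,255)),white=((0,0,190),(180,40,255)))
def blobs(im,col,amin=60):
    m=cv2.inRange(cv2.cvtColor(im,cv2.COLOR_RGB2HSV),*HSV[col])
    cs,_=cv2.findContours(m,cv2.RETR_EXTERNAL,cv2.CHAIN_APPROX_NONE)
    return [c for c in cs if cv2.contourArea(c)>amin]
def mid(ct):
    return np.array(cv2.fitEllipse(cv2.convexHull(ct))[0])
E
python3 - <<'E'
from h import *
for n in('scene','side'):
    im,c,T=grab(n)
    for col,z in(('blue',.008),('brass',.006)):
        for ct in blobs(im,col):
            m=mid(ct); print(n,col,m.round(1),cv2.contourArea(ct),onz(c,T,*m,z).round(4))
    for col in('yellow','orange','white'):
        for ct in blobs(im,col,80):
            q=cv2.boxPoints(cv2.minAreaRect(ct)); a=cv2.approxPolyDP(cv2.convexHull(ct),4,True)[:,0]
            print(n,col,cv2.contourArea(ct),a.tolist(),[onz(c,T,*p,.018 if col=='white' else .09)[:2].round(3).tolist() for p in a] if len(a)<9 else '')
    k=(240,190,200,150) if n=='scene' else (230,200,120,120)
    x,y,w,h=k; save(n+'crop',cv2.resize(im[y:y+h,x:x+w],None,fx=4,fy=4))
im=np.zeros((600,800,3),np.uint8);a=cv2.imread('pics/scenecrop.png');cv2.imwrite('pics/crop1.png',a)
E
```

```text
scene blue [393.1 254.9] 202.0 [ 0.4436 -0.1861  0.008 ]
scene blue [355.  244.6] 184.0 [ 0.5191 -0.1627  0.008 ]
scene blue [318.5 224. ] 156.0 [ 0.6279 -0.1683  0.008 ]
scene blue [374.5 219.4] 150.0 [ 0.5598 -0.2628  0.008 ]
scene brass [280.8 255.7] 1565.0 [ 0.5921 -0.0388  0.006 ]
scene brass [406.6 238.3] 156.5 [ 0.4662 -0.2527  0.006 ]
scene brass [269.8 222.9] 1019.5 [ 0.7059 -0.1031  0.006 ]
scene brass [507.  139.9] 50590.5 [ 0.6078 -0.8624  0.006 ]
scene brass [214.3  82.6] 13199.5 [ 1.7252 -0.6429  0.006 ]
scene brass [550.2  34.3] 12081.0 [ 1.2454 -2.3733  0.006 ]
scene brass [211.5   7.1] 292.5 [ 3.4692 -1.772   0.006 ]
scene yellow 2283.0 [[280, 224], [307, 244], [308, 276], [283, 291], [257, 273], [253, 235]] [[0.567, -0.023], [0.484, -0.011], [0.414, 0.049], [0.411, 0.1], [0.474, 0.099], [0.571, 0.034]]
scene orange 220.0 [[261, 247], [270, 252], [272, 282], [264, 276]] [[0.53, 0.048], [0.508, 0.047], [0.44, 0.098], [0.461, 0.096]]
scene orange 143.0 [[155, 213], [168, 237], [166, 246], [156, 246]] [[0.766, 0.114], [0.67, 0.141], [0.646, 0.159], [0.658, 0.171]]
scene
[... 4088 characters left out ...]
15, 0.209], [1.053, 0.21], [1.02, -0.235]]
side white 971.0 [[210, 87], [217, 92], [226, 153], [207, 152], [202, 146], [196, 99]] [[1.208, 0.321], [1.182, 0.296], [0.896, 0.204], [0.895, 0.248], [0.919, 0.266], [1.138, 0.341]]
side white 124.0 [[466, 3], [475, 8], [471, 27]] [[1.914, -0.423], [1.867, -0.45], [1.695, -0.421]]
side white 4647.5 [[518, 0], [465, 239], [437, 238], [494, 0]] [[1.954, -0.608], [0.652, -0.313], [0.649, -0.261], [1.95, -0.524]]
side white 191.5 [[140, 0], [122, 21], [108, 18], [126, 0]] [[1.83, 0.735], [1.633, 0.726], [1.652, 0.781], [1.824, 0.783]]
side white 294.0 [[59, 0], [62, 20], [17, 19], [43, 0]] [[1.79, 1.012], [1.614, 0.92], [1.602, 1.065], [1.782, 1.066]]
```

View pics/crop1.png

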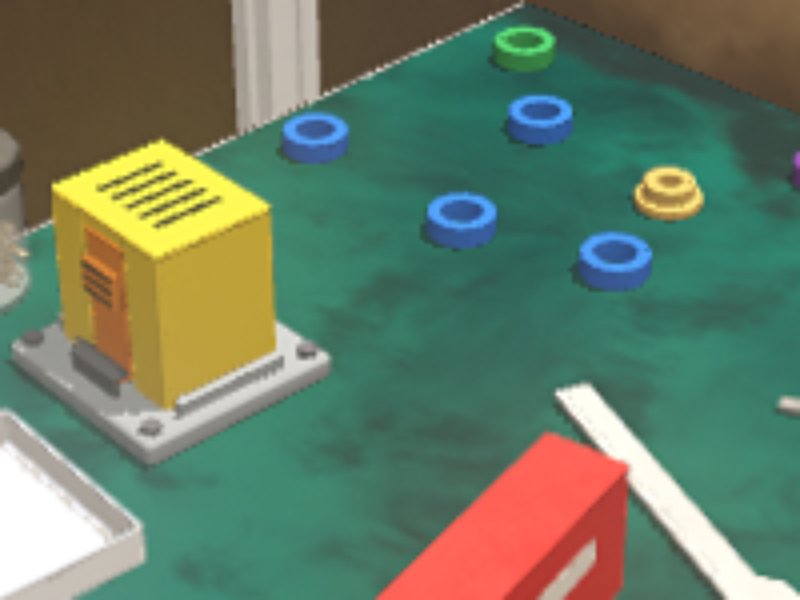

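The crop confirms four blue rings, the brass collar flange-down and the clipped guard with its orange tab. Next I move the wrist camera over the guard.

```bash

python3 -m crank '[{"dx":0.05,"dy":-0.2,"dz":0.04,"twist":9},{"dx":0.05,"dy":-0.2,"dz":0.04,"twist":9},{"dx":0.05,"dy":-0.2,"dz":0.04,"twist":9},{"dx":0.05,"dy":-0.2,"dz":0.04,"twist":9},{"dx":0.05,"dy":-0.2,"dz":0.04,"twist":9}]'
python3 -m crank '[{"dx":0.05,"dy":-0.2,"dz":0.04,"twist":9},{"dx":0.05,"dy":-0.2,"dz":0.04,"twist":9},{"dx":0.05,"dy":-0.2,"dz":0.04,"twist":9},{"dx":0.05,"dy":-0.2,"dz":0.04,"twist":9},{"dx":0.05,"dy":-0.2,"dz":0.04,"twist":9}]'
python3 -m crank '[{"dx":0.05,"dy":-0.18,"dz":0.04,"twist":9},{"dx":0.05,"dy":-0.18,"dz":0.04,"twist":9},{"dx":0.05,"dy":-0.18,"dz":0.04,"twist":9},{"dx":0.05,"dy":-0.18,"dz":0.04,"twist":9},{"dx":0.05,"dy":-0.18,"dz":0.04,"twist":9}]'
python3 - <<'E'
from h import *
s=arm.get_state();print(s['t'],s['eef_pos'],s['ee_rot'])
im,c,T=grab('wrist');save('w1',im)
for col,z in(('blue',.008),('yellow',.09),('white',.015),('orange',.06),('brass',.006)):
    for ct in blobs(im,col,150):
        a=cv2.approxPolyDP(cv2.convexHull(ct),4,True)[:,0]
        print(col,cv2.contourArea(ct),onz(c,T,*mid(ct),z)[:2].round(4),a.tolist() if len(a)<9 else '',[onz(c,T,*p,z)[:2].round(4).tolist() for p in a] if len(a)<9 else '')
E
```

```text
0.25 [0.30368478 0.60257265 0.22611147] [ 3.14080131e+00 -8.42280965e-05 -4.66853182e-01]
blue 30058.0 [0.3479 0.6221]  
brass 4923.0 [0.0171 0.5343] [[639, 400], [639, 419], [281, 421], [283, 408]] [[-0.0406, 0.3898], [-0.065, 0.396], [0.1113, 0.7473], [0.1251, 0.7374]]
brass 1308.5 [0.0643 0.4639] [[532, 317], [548, 318], [561, 341], [563, 369], [552, 387], [542, 386], [529, 370], [525, 326]] [[0.1068, 0.4621], [0.0984, 0.4479], [0.0672, 0.444], [0.0344, 0.4521], [0.0185, 0.4693], [0.0246, 0.4785], [0.0496, 0.4846], [0.1005, 0.4717]]
brass 1025.5 [0.2737 0.8781] [[104, 316], [113, 328], [99, 385], [88, 387], [78, 373], [78, 345], [88, 322]] [[0.3025, 0.8472], [0.2873, 0.8467], [0.2383, 0.899], [0.2415, 0.911], [0.2603, 0.9103], [0.2875, 0.8905], [0.3043, 0.8656]]
brass 25127.5 [0.3788 0.4017] [[440, 0], [536, 0], [628, 288], [549, 287]] [[0.4134, 0.4369], [0.3782, 0.3661], [0.0936, 0.3664], [0.1304, 0.4365]]invalid input at $[0]: expected keys dx, dy, dz, twist, grip
invalid input at $[0]: expected keys dx, dy, dz, twist, grip
invalid input at $[0]: expected keys dx, dy, dz, twist, grip
```

View pics/w1.png

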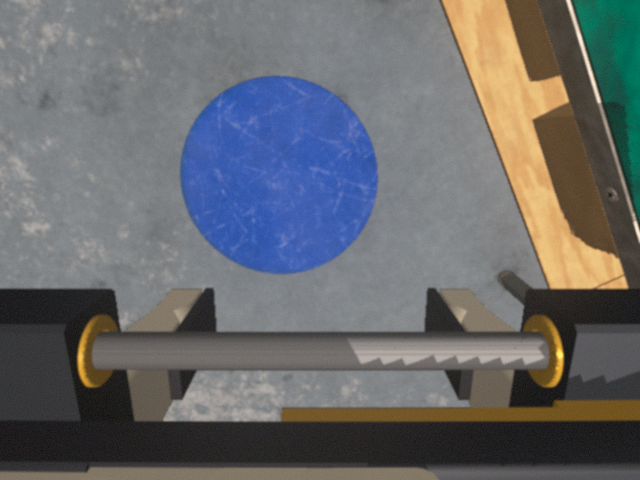

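The arm did not move because every row needs all its keys, so this picture only shows the floor and a blue barrel at (280,175). I'll repeat the move with full rows.

```bash
cat > look.py <<'E'
from h import *
import sys
def main(name):
    s=arm.get_state();print(s['t'],s['eef_pos'],s['ee_rot'])
    im,c,T=grab('wrist');save(name,im)
    for col,z in(('blue',.008),('yellow',.09),('white',.015),('orange',.06),('brass',.006)):
        for ct in blobs(im,col,150):
            a=cv2.approxPolyDP(cv2.convexHull(ct),4,True)[:,0]
            if mid(ct)[1]>330: continue
            print(col,cv2.contourArea(ct),onz(c,T,*mid(ct),z)[:2].round(4),(a.tolist(),[onz(c,T,*p,z)[:2].round(4).tolist() for p in a]) if len(a)<7 else '')
main(sys.argv[1])
E
python3 -m crank '[{"dx":0.05,"dy":-0.2,"dz":0.04,"twist":9,"grip":1},{"dx":0.05,"dy":-0.2,"dz":0.04,"twist":9,"grip":1},{"dx":0.05,"dy":-0.2,"dz":0.04,"twist":9,"grip":1},{"dx":0.05,"dy":-0.2,"dz":0.04,"twist":9,"grip":1},{"dx":0.05,"dy":-0.2,"dz":0.04,"twist":9,"grip":1}]'
python3 -m crank '[{"dx":0.05,"dy":-0.2,"dz":0.04,"twist":9,"grip":1},{"dx":0.05,"dy":-0.2,"dz":0.04,"twist":9,"grip":1},{"dx":0.05,"dy":-0.2,"dz":0.04,"twist":9,"grip":1},{"dx":0.05,"dy":-0.2,"dz":0.04,"twist":9,"grip":1},{"dx":0.05,"dy":-0.2,"dz":0.04,"twist":9,"grip":1}]'
python3 -m crank '[{"dx":0.05,"dy":-0.18,"dz":0.04,"twist":9,"grip":1},{"dx":0.05,"dy":-0.18,"dz":0.04,"twist":9,"grip":1},{"dx":0.05,"dy":-0.18,"dz":0.04,"twist":9,"grip":1},{"dx":0.05,"dy":-0.18,"dz":0.04,"twist":9,"grip":1},{"dx":0.05,"dy":-0.18,"dz":0.04,"twist":9,"grip":1}]'
python3 look.py w2
```

```text
t: 0.72
eef_pos: [0.3534, 0.4024, 0.2665]
ee_rot: [3.142, -0.0, -0.309]
force: [2.0, -0.1, 0.1]
width: 0.0878
gripper_force: 0.0
t: 1.13
eef_pos: [0.4028, 0.2039, 0.3067]
ee_rot: [-3.141, -0.001, -0.152]
force: [1.6, 0.1, -0.9]
width: 0.0876
gripper_force: 0.0
t: 1.55
eef_pos: [0.4531, 0.0232, 0.3472]
ee_rot: [-3.141, -0.002, 0.004]
force: [0.8, -0.2, -0.4]
width: 0.0879
gripper_force: 0.0
1.55 [0.45314067 0.02319096 0.34719197] [-3.14126907e+00 -1.62335388e-03  3.97317672e-03]
blue 644.5 [ 0.4451 -0.1897] ([[502, 183], [509, 200], [491, 210], [482, 203], [481, 191], [491, 182]], [[0.4607, -0.1963], [0.44, -0.2074], [0.4275, -0.1868], [0.4361, -0.1748], [0.4509, -0.1719], [0.4618, -0.1828]])
blue 8370.0 [0.4067 0.4015] ([[0, 151], [38, 167], [64, 195], [75, 270], [61, 288], [0, 288]], [[0.497, 0.4036], [0.4782, 0.3614], [0.4444, 0.3355], [0.3474, 0.3375], [0.3225, 0.3599], [0.322, 0.4404]])
blue 730.0 [ 0.5211 -0.1665] ([[491, 117], [498, 126], [495, 140], [475, 145], [467, 134], [470, 123]], [[0.5369, -0.1742], [0.5269, -0.1835], [0.511, -0.1819], [0.5052, -0.1589], [0.5177, -0.1482
[... 1049 characters left out ...]
380, 79], [371, 168], [291, 163], [292, 146]], [[0.5766, -0.0431], [0.4786, -0.0366], [0.484, 0.0573], [0.5035, 0.0559]])
orange 1956.5 [0.3128 0.0489] 
brass 601.0 [ 0.4671 -0.2541] ([[557, 165], [564, 175], [562, 184], [541, 190], [535, 180], [538, 171]], [[0.4823, -0.2607], [0.4704, -0.2711], [0.4596, -0.2705], [0.4521, -0.2459], [0.4642, -0.2368], [0.475, -0.2389]])
brass 2084.0 [0.5359 0.01  ] ([[363, 81], [341, 161], [306, 159], [308, 78]], [[0.5753, -0.0251], [0.4858, -0.0017], [0.488, 0.04], [0.5783, 0.0372]])
brass 1051.0 [0.6489 0.1766] ([[212, 23], [168, 25], [153, 15], [146, 0], [204, 0]], [[0.6347, 0.1423], [0.6327, 0.1909], [0.6427, 0.2064], [0.6574, 0.2125], [0.6573, 0.1495]])
```

View pics/w2.png

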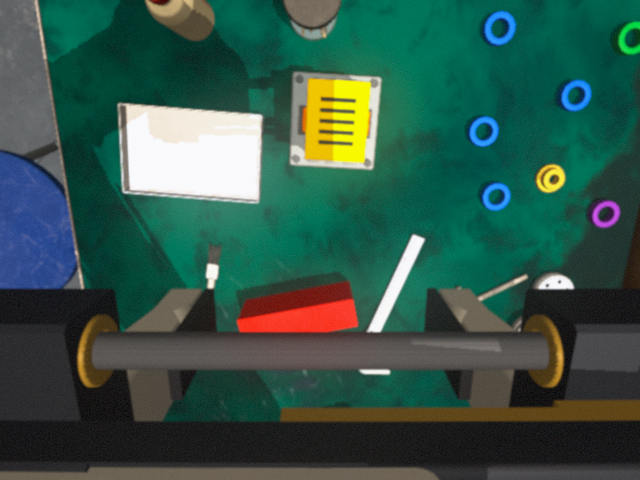

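This view shows the guard top at pixels (305–370, 79–161), centre about (.531,.007), yaw about −2.7°. The tray is at (195,150), centre about (.493,.174), yaw about −4.3°. The blue rings are at (500,28), (576,95), (484,131) and (496,196), and the collar at (551,178). I go closer to the guard and measure again.

```bash

python3 -m crank '[{"dx":0.078,"dy":-0.016,"dz":-0.127,"twist":-3,"grip":1},{"dx":0.078,"dy":-0.016,"dz":-0.127,"twist":-3,"grip":1},{"dx":0.078,"dy":-0.016,"dz":-0.127,"twist":-3,"grip":1},{"dx":0.078,"dy":-0.016,"dz":-0.127,"twist":-3,"grip":1},{"dx":0.078,"dy":-0.016,"dz":-0.127,"twist":-3,"grip":1}]'
python3 look.py w3 | grep -v blue
```

```text
t: 2.02
eef_pos: [0.53, 0.0089, 0.2131]
ee_rot: [3.139, 0.008, -0.05]
force: [-0.8, 0.0, -0.6]
width: 0.0875
gripper_force: 0.0
2.0167 [0.52999112 0.00892264 0.2131365 ] [ 3.13899105  0.00835335 -0.04976285]
yellow 970.5 [ 0.4988 -0.1951] 
yellow 9454.5 [0.535  0.0074] ([[354, 167], [364, 180], [362, 280], [281, 281], [278, 178], [288, 167]], [[0.5744, -0.0167], [0.5654, -0.0233], [0.4926, -0.0203], [0.4949, 0.0387], [0.5697, 0.0349], [0.5767, 0.0276]])
white 14429.5 [0.5016 0.1671] ([[41, 203], [224, 207], [229, 303], [122, 301], [69, 287]], [[0.549, 0.2525], [0.5371, 0.0922], [0.4455, 0.0982], [0.4526, 0.1986], [0.4692, 0.2455]])
white 797.0 [ 0.5407 -0.0276] ([[345, 152], [365, 152], [376, 161], [372, 253], [364, 248]], [[0.579, -0.0153], [0.5781, -0.0322], [0.5701, -0.0414], [0.4881, -0.0368], [0.4932, -0.0296]])
orange 626.5 [0.6476 0.197 ] 
brass 980.0 [ 0.4669 -0.2548] 
brass 4799.5 [0.5144 0.0091] ([[355, 167], [365, 179], [363, 262], [280, 278], [278, 177], [287, 166]], [[0.565, -0.0242], [0.5541, -0.0327], [0.4767, -0.0293], [0.4647, 0.0494], [0.5597, 0.0438], [0.5689, 0.0352]])
brass 2795.5 [0.6479 0.1915]
```

View pics/w3.png

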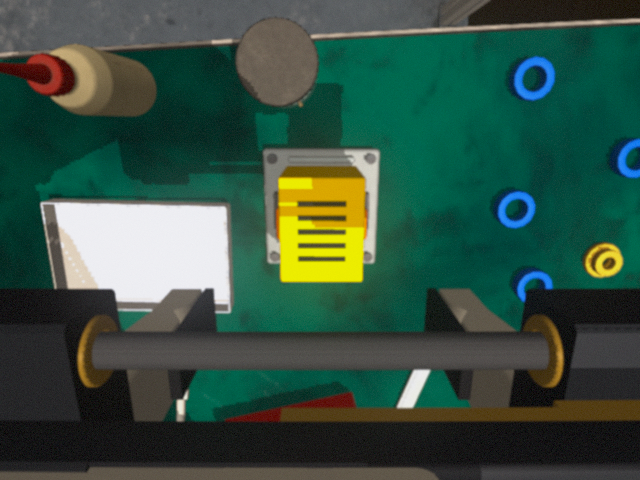

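The closer view gives a guard centre of (.5307,.0075) and yaw −2.9°, matching the estimate. I descend over the pads and squeeze.

```bash

python3 -m crank '[{"dx":-0.001,"dy":0,"dz":-0.03,"twist":0,"grip":1},{"dx":-0.001,"dy":0,"dz":-0.07,"twist":0,"grip":1},{"dx":-0.001,"dy":0,"dz":-0.1,"twist":0,"grip":1},{"dx":-0.001,"dy":0,"dz":-0.13,"twist":0,"grip":1},{"dx":-0.001,"dy":0,"dz":-0.15,"twist":0,"grip":1}]' 20
python3 -m crank '[{"dx":0,"dy":0,"dz":-0.015,"twist":0,"grip":1},{"dx":0,"dy":0,"dz":-0.029,"twist":0,"grip":1},{"dx":0,"dy":0,"dz":-0.029,"twist":0,"grip":1},{"dx":0,"dy":0,"dz":-0.029,"twist":0,"grip":0.6},{"dx":0,"dy":0,"dz":-0.029,"twist":0,"grip":0.6}]'
python3 -m crank '[{"dx":0,"dy":0,"dz":0,"twist":0,"grip":0.3},{"dx":0,"dy":0,"dz":0,"twist":0,"grip":0.3},{"dx":0,"dy":0,"dz":0,"twist":0,"grip":0.3},{"dx":0,"dy":0,"dz":0,"twist":0,"grip":0.3},{"dx":0,"dy":0,"dz":0,"twist":0,"grip":0.3}]'
```

```text
t: 2.48
eef_pos: [0.5294, 0.0103, 0.0683]
ee_rot: [-3.141, -0.0, -0.048]
force: [-1.1, 0.2, -0.1]
width: 0.0877
gripper_force: 0.0
t: 2.9
eef_pos: [0.531, 0.0105, 0.0417]
ee_rot: [-3.141, -0.002, -0.047]
force: [0.2, -0.9, 0.5]
width: 0.0794
gripper_force: 0.0
t: 3.32
eef_pos: [0.5308, 0.01, 0.0411]
ee_rot: [-3.141, -0.002, -0.048]
force: [-0.5, -1.9, 7.8]
width: 0.065
gripper_force: 20.0
```

Width is 65 mm at 20 N, so both tabs are fully pressed. I lift the guard straight up.

```bash

python3 -m crank '[{"dx":0,"dy":0,"dz":0.005,"twist":0,"grip":0.3},{"dx":0,"dy":0,"dz":0.01,"twist":0,"grip":0.3},{"dx":0,"dy":0,"dz":0.02,"twist":0,"grip":0.3},{"dx":0,"dy":0,"dz":0.03,"twist":0,"grip":0.3},{"dx":0,"dy":0,"dz":0.045,"twist":0,"grip":0.3}]'
python3 -m crank '[{"dx":0,"dy":0,"dz":0.02,"twist":0,"grip":0.3},{"dx":0,"dy":0,"dz":0.04,"twist":0,"grip":0.3},{"dx":0,"dy":0,"dz":0.06,"twist":0,"grip":0.3},{"dx":0,"dy":0,"dz":0.075,"twist":0,"grip":0.3},{"dx":0,"dy":0,"dz":0.08,"twist":0,"grip":0.3}]'
python3 - <<'E'
from h import *
im,c,T=grab('side');save('s2',im[180:340,100:420])
im=cv2.imread('pics/s2.png');cv2.imwrite('pics/s2.png',cv2.resize(im,None,fx=2,fy=2))
print(arm.get_state()['eef_pos'])
E
```

```text
t: 3.73
eef_pos: [0.5295, 0.0099, 0.0854]
ee_rot: [3.141, 0.001, -0.048]
force: [-1.4, 0.0, -2.3]
width: 0.0651
gripper_force: 20.0
t: 4.15
eef_pos: [0.5314, 0.0103, 0.1686]
ee_rot: [-3.14, -0.005, -0.047]
force: [0.3, 0.5, -0.5]
width: 0.0655
gripper_force: 20.0
[0.53125326 0.01033723 0.16806527]
```

View pics/s2.png

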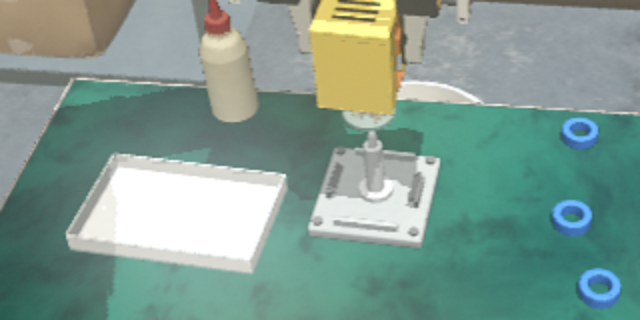

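The guard hangs free at (355,60) above the bare spindle at (375,165), with the tray on the left. I carry it to the tray.

```bash

python3 -m crank '[{"dx":-0.009,"dy":0.04,"dz":0,"twist":-1,"grip":0.3},{"dx":-0.018,"dy":0.08,"dz":0,"twist":-1,"grip":0.3},{"dx":-0.027,"dy":0.12,"dz":0,"twist":-1,"grip":0.3},{"dx":-0.036,"dy":0.15,"dz":0,"twist":-1.5,"grip":0.3},{"dx":-0.038,"dy":0.165,"dz":0,"twist":-1.5,"grip":0.3}]'
python3 -m crank '[{"dx":0,"dy":0,"dz":-0.03,"twist":0,"grip":0.3},{"dx":0,"dy":0,"dz":-0.06,"twist":0,"grip":0.3},{"dx":0,"dy":0,"dz":-0.09,"twist":0,"grip":0.3},{"dx":0,"dy":0,"dz":-0.11,"twist":0,"grip":0.3},{"dx":0,"dy":0,"dz":-0.122,"twist":0,"grip":0.3}]'
python3 -m crank '[{"dx":0,"dy":0,"dz":-0.006,"twist":0,"grip":0.3},{"dx":0,"dy":0,"dz":-0.01,"twist":0,"grip":0.3},{"dx":0,"dy":0,"dz":-0.013,"twist":0,"grip":0.3},{"dx":0,"dy":0,"dz":-0.015,"twist":0,"grip":0.3},{"dx":0,"dy":0,"dz":-0.015,"twist":0,"grip":0.3}]'
```

```text
t: 4.62
eef_pos: [0.4905, 0.1776, 0.1643]
ee_rot: [-3.142, 0.001, -0.073]
force: [-0.2, -0.6, -2.3]
width: 0.0653
gripper_force: 20.0
t: 5.03
eef_pos: [0.4899, 0.1737, 0.0396]
ee_rot: [3.139, 0.004, -0.074]
force: [0.4, 0.7, -0.8]
width: 0.065
gripper_force: 20.0
t: 5.45
eef_pos: [0.4921, 0.1746, 0.03]
ee_rot: [3.141, -0.001, -0.074]
force: [-6.9, -4.0, 15.2]
width: 0.065
gripper_force: 20.0
```

```bash

python3 -m crank '[{"dx":0,"dy":0,"dz":0.001,"twist":0,"grip":0.3},{"dx":0,"dy":0,"dz":0.001,"twist":0,"grip":1},{"dx":0,"dy":0,"dz":0.001,"twist":0,"grip":1},{"dx":0,"dy":0,"dz":0.001,"twist":0,"grip":1},{"dx":0,"dy":0,"dz":0.001,"twist":0,"grip":1}]'
python3 -m crank '[{"dx":0,"dy":0,"dz":0.03,"twist":0,"grip":1},{"dx":0,"dy":0,"dz":0.06,"twist":0,"grip":1},{"dx":0,"dy":0,"dz":0.1,"twist":0,"grip":1},{"dx":0,"dy":0,"dz":0.14,"twist":0,"grip":1},{"dx":0,"dy":0,"dz":0.18,"twist":0,"grip":1}]'
python3 -m crank '[{"dx":0,"dy":-0.04,"dz":0.02,"twist":0,"grip":1},{"dx":-0.01,"dy":-0.08,"dz":0.02,"twist":1,"grip":1},{"dx":-0.02,"dy":-0.12,"dz":0.02,"twist":2,"grip":1},{"dx":-0.02,"dy":-0.164,"dz":0.02,"twist":2,"grip":1},{"dx":-0.02,"dy":-0.164,"dz":0.02,"twist":2,"grip":1}]'
python3 look.py w4; python3 - <<'E'
from h import *
im,c,T=grab('side');save('s3',im)
E
```

```text
t: 5.87
eef_pos: [0.4922, 0.1751, 0.0291]
ee_rot: [-3.141, -0.0, -0.074]
force: [0.6, 0.5, -0.2]
width: 0.0851
gripper_force: 0.0
t: 6.28
eef_pos: [0.4916, 0.1746, 0.2107]
ee_rot: [3.141, 0.0, -0.074]
force: [0.4, 1.4, -0.9]
width: 0.0877
gripper_force: 0.0
t: 6.7
eef_pos: [0.4706, 0.0065, 0.2293]
ee_rot: [3.141, -0.0, -0.042]
force: [-0.7, 1.2, -0.8]
width: 0.0877
gripper_force: 0.0
6.7 [0.47057138 0.00651448 0.22925754] [ 3.14146535e+00 -8.66390249e-05 -4.18441941e-02]
blue 1084.5 [ 0.4451 -0.1897] 
blue 1251.0 [ 0.5212 -0.1663] 
blue 1148.5 [ 0.5615 -0.2678] ([[639, 71], [639, 109], [611, 108], [605, 100], [609, 83], [618, 75]], [[0.578, -0.2732], [0.5465, -0.2783], [0.5483, -0.2533], [0.5552, -0.247], [0.5692, -0.2485], [0.5754, -0.2554]])
blue 842.5 [ 0.6298 -0.1718] ([[550, 1], [547, 16], [537, 27], [519, 31], [508, 25], [508, 0]], [[0.635, -0.1904], [0.6238, -0.189], [0.6158, -0.1815], [0.6133, -0.1666], [0.6182, -0.157], [0.637, -0.1556]])
yellow 981.5 [ 0.4842 -0.1979] 
yellow 9563.0 [0.4981 0.1595] ([[166, 153], [171, 227], [140, 255], [64, 252], [53, 156]], [[0.5301, 0.112
[... 734 characters left out ...]
852, 0.0576]])
orange 581.5 [0.4941 0.1389] ([[168, 181], [170, 203], [142, 220], [138, 190]], [[0.5069, 0.1255], [0.4892, 0.1264], [0.4763, 0.1512], [0.5008, 0.1505]])
brass 1021.5 [ 0.4671 -0.2544] 
brass 5369.0 [0.4869 0.2003] ([[167, 152], [172, 229], [141, 254], [63, 244], [51, 155]], [[0.5267, 0.1428], [0.4549, 0.1484], [0.4313, 0.1821], [0.4446, 0.2563], [0.5288, 0.2493]])
brass 168.0 [0.6466 0.1505] ([[148, 17], [134, 14], [126, 0], [144, 0]], [[0.6374, 0.1431], [0.6403, 0.1544], [0.651, 0.1594], [0.6503, 0.1445]])
brass 1091.0 [0.6569 0.2011] ([[108, 9], [85, 27], [60, 17], [45, 1], [107, 0]], [[0.6451, 0.1755], [0.6325, 0.1974], [0.6411, 0.217], [0.6536, 0.2271], [0.6518, 0.1752]])
```

View pics/w4.png

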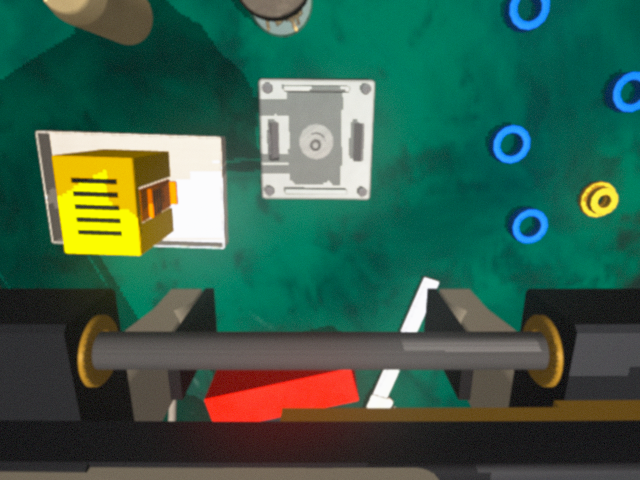

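The guard stands upright in the tray at (110,205). The bare base has its plate centre at (.531,.0073), yaw −3.3°, which agrees with the guard centre. The four rings and the collar are unchanged. I will grip along the base's x to stay clear of the catches.

```bash
python3 - <<'E'
from h import *
print(arm.get_state()['q'].round(2))
im=cv2.imread('pics/w4.png')[:,:,::-1].copy(); c=arm.get_calibration('wrist'); T=pose()@np.array(c['tool_from_camera'])
x0,y0=290,118
g=cv2.cvtColor(im,cv2.COLOR_RGB2GRAY)
for z in(.018,.068,.083): print(z,proj(c,T,[.531,.0073,z]))
cv2.imwrite('pics/sp.png',cv2.resize(im[y0:y0+60,x0:x0+60,::-1],None,fx=8,fy=8,interpolation=cv2.INTER_CUBIC))
E
```

```text
[ 0.44  0.02 -0.41 -0.   -1.14  1.09]
0.018 (np.float64(319.2644736938605), np.float64(142.3443872692913))
0.068 (np.float64(319.0850730292104), np.float64(145.17525366844217))
0.083 (np.float64(319.0199186119698), np.float64(146.203393468677))
```

View pics/sp.png

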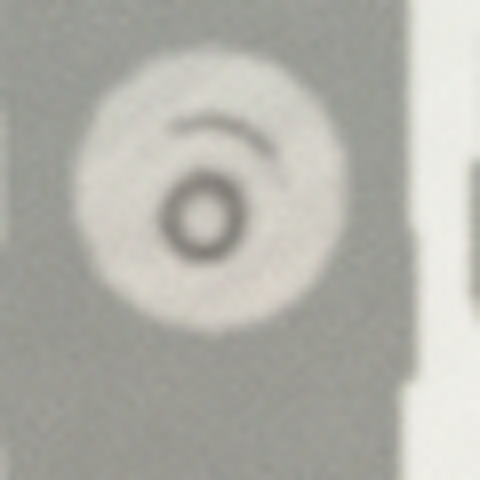

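```bash
python3 - <<'E'
from h import *
print(arm.get_state()['eef_pos'],arm.get_state()['ee_rot'])
c=arm.get_calibration('wrist'); P=np.eye(4);P[:3,:3]=R.from_euler('xyz',[3.14146535,-8.7e-5,-.041844]).as_matrix();P[:3,3]=[.47057138,.00651448,.22925754]
T=P@np.array(c['tool_from_camera'])
print('boss',onz(c,T,316.5,141.5,.018),'pin',onz(c,T,315.6,145.1,.083))
im,c,T=grab('scene')
s,c2,T2=grab('side'); save('s4',s); save('sc4',im)
for n,i,cc,TT in(('scene',im,c,T),('side',s,c2,T2)): print(n,[proj(cc,TT,[.531,.0073,z]) for z in(.018,.083)])
x,y=265,235;a=cv2.resize(im[y:y+50,x:x+50],None,fx=8,fy=8);u,v=270,240
b=cv2.resize(s[v:v+50,u:u+50],None,fx=8,fy=8);save('ab',np.hstack([a,b]))
E
```

```text
[0.47177461 0.0092804  0.22911023] [-3.14130478e+00 -4.75608340e-04 -4.25366056e-02]
boss [0.53052533 0.0068654  0.018     ] pin [0.53061145 0.00694118 0.083     ]
scene [(np.float64(282.34520603676026), np.float64(273.2483860341455)), (np.float64(280.13345059508185), np.float64(241.32633339333657))]
side [(np.float64(287.033130435013), np.float64(272.72253214010834)), (np.float64(285.1842102821033), np.float64(245.7555201100625))]
```

View pics/ab.png

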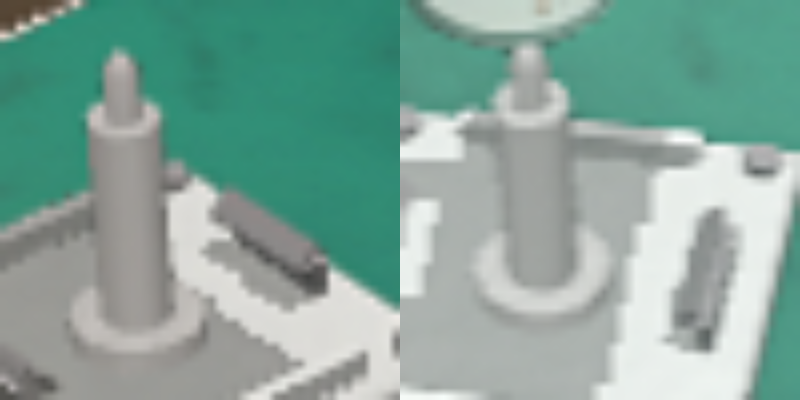

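The boss at (.5305,.0069) and the pin at (.5306,.0069) agree, and the fixed cameras' projections match within 1 px, so the spindle is at (.5307,.0070). I go above ring B at (.5212,−.1664) with the tool turned −90°.

```bash

python3 -m crank '[{"dx":0.01,"dy":-0.03,"dz":0,"twist":-7,"grip":0.25},{"dx":0.02,"dy":-0.06,"dz":0,"twist":-14,"grip":0.25},{"dx":0.03,"dy":-0.1,"dz":0,"twist":-21,"grip":0.25},{"dx":0.04,"dy":-0.14,"dz":0,"twist":-28,"grip":0.25},{"dx":0.049,"dy":-0.175,"dz":0,"twist":-35,"grip":0.25}]'
python3 -m crank '[{"dx":0,"dy":0,"dz":0,"twist":-7,"grip":0.25},{"dx":0,"dy":0,"dz":0,"twist":-14,"grip":0.25},{"dx":0,"dy":0,"dz":-0.02,"twist":-21,"grip":0.25},{"dx":0,"dy":0,"dz":-0.04,"twist":-28,"grip":0.25},{"dx":0,"dy":0,"dz":-0.07,"twist":-35,"grip":0.25}]'
python3 -m crank '[{"dx":0,"dy":0,"dz":0,"twist":-7,"grip":0.25},{"dx":0,"dy":0,"dz":0,"twist":-14,"grip":0.25},{"dx":0,"dy":0,"dz":0,"twist":-20.5,"grip":0.25},{"dx":0,"dy":0,"dz":0,"twist":-20.5,"grip":0.25},{"dx":0,"dy":0,"dz":0,"twist":-20.5,"grip":0.25}]'
python3 look.py w5 | grep -E 'blue|\[0' | cut -c1-60
```

```text
t: 7.32
eef_pos: [0.5221, -0.1646, 0.2286]
ee_rot: [3.141, 0.0, -0.654]
force: [1.1, 0.0, 0.9]
width: 0.06
gripper_force: 0.0
t: 7.73
eef_pos: [0.5231, -0.163, 0.1596]
ee_rot: [-3.138, -0.001, -1.265]
force: [0.5, -0.1, 0.7]
width: 0.0548
gripper_force: 0.0
t: 8.15
eef_pos: [0.5216, -0.163, 0.1586]
ee_rot: [3.141, -0.0, -1.614]
force: [0.7, -0.0, 0.4]
width: 0.0548
gripper_force: 0.0
blue 1552.0 [ 0.5211 -0.1664] 
blue 1612.0 [ 0.6304 -0.1723] 
blue 623.5 [ 0.4439 -0.1897] ([[424, 171], [434, 176], [436,
blue 173.0 [ 0.4449 -0.1901] 
blue 1979.5 [ 0.5616 -0.2676] 
white 1884.5 [ 0.7176 -0.1518] ([[0, 219], [32, 217], [84, 2
white 859.0 [ 0.3451 -0.2083] ([[569, 103], [609, 194], [603
white 694.0 [ 0.6646 -0.2406] ([[91, 0], [136, 254]], [[0.66
```

View pics/w5.png

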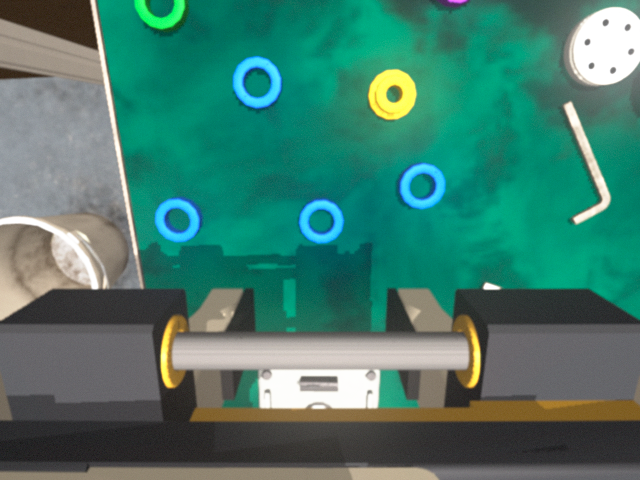

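Ring B at pixel (321,221) is under the gripper and measures (.5211,−.1664), the same as before. I descend and grip.

```bash

python3 -m crank '[{"dx":0,"dy":-0.0034,"dz":-0.04,"twist":0,"grip":0.25},{"dx":0,"dy":-0.0034,"dz":-0.08,"twist":0,"grip":0.25},{"dx":0,"dy":-0.0034,"dz":-0.115,"twist":0,"grip":0.25},{"dx":0,"dy":-0.0034,"dz":-0.14,"twist":0,"grip":0.25},{"dx":0,"dy":-0.0034,"dz":-0.148,"twist":0,"grip":0.25}]' 15
python3 -m crank '[{"dx":0,"dy":0,"dz":-0.0055,"twist":0,"grip":0.25},{"dx":0,"dy":0,"dz":-0.0055,"twist":0,"grip":0.25},{"dx":0,"dy":0,"dz":-0.0055,"twist":0,"grip":-0.4},{"dx":0,"dy":0,"dz":-0.0055,"twist":0,"grip":-0.4},{"dx":0,"dy":0,"dz":-0.0055,"twist":0,"grip":-0.4}]'
python3 -m crank '[{"dx":0,"dy":0,"dz":0,"twist":0,"grip":-0.4},{"dx":0,"dy":0,"dz":0,"twist":0,"grip":-0.4},{"dx":0,"dy":0,"dz":0,"twist":0,"grip":-0.4},{"dx":0,"dy":0,"dz":0,"twist":0,"grip":-0.4},{"dx":0,"dy":0,"dz":0,"twist":0,"grip":-0.4}]'
```

```text
t: 8.62
eef_pos: [0.5185, -0.1671, 0.0071]
ee_rot: [3.136, 0.0, -1.616]
force: [-1.0, 0.0, -0.8]
width: 0.0548
gripper_force: 0.0
t: 9.03
eef_pos: [0.5222, -0.1674, 0.007]
ee_rot: [-3.139, 0.0, -1.618]
force: [-0.2, -0.1, -0.3]
width: 0.0403
gripper_force: 0.0
t: 9.45
eef_pos: [0.5217, -0.1675, 0.0066]
ee_rot: [-3.14, -0.0, -1.618]
force: [-1.5, 0.2, 7.7]
width: 0.0322
gripper_force: 15.0
```

```bash

python3 -m crank '[{"dx":0,"dy":0,"dz":0.02,"twist":0,"grip":-0.4},{"dx":0,"dy":0,"dz":0.05,"twist":0,"grip":-0.4},{"dx":0,"dy":0,"dz":0.08,"twist":0,"grip":-0.4},{"dx":0,"dy":0,"dz":0.1,"twist":0,"grip":-0.4},{"dx":0,"dy":0,"dz":0.11,"twist":0,"grip":-0.4}]'
python3 -m crank '[{"dx":0.002,"dy":0.035,"dz":0,"twist":0,"grip":-0.4},{"dx":0.004,"dy":0.075,"dz":0,"twist":0,"grip":-0.4},{"dx":0.006,"dy":0.115,"dz":0,"twist":0,"grip":-0.4},{"dx":0.009,"dy":0.15,"dz":0,"twist":0,"grip":-0.4},{"dx":0.009,"dy":0.1735,"dz":0,"twist":0,"grip":-0.4}]'
python3 -m crank '[{"dx":0,"dy":0,"dz":0,"twist":0,"grip":-0.4},{"dx":0,"dy":0,"dz":0,"twist":0,"grip":-0.4},{"dx":0,"dy":0,"dz":0,"twist":0,"grip":-0.4},{"dx":0,"dy":0,"dz":0,"twist":0,"grip":-0.4},{"dx":0,"dy":0,"dz":0,"twist":0,"grip":-0.4}]'
python3 - <<'E'
from h import *
st=arm.get_state();print(st['eef_pos'],st['ee_rot'])
im,c,T=grab('scene');s,c2,T2=grab('side')
for i,cc,TT in((im,c,T),(s,c2,T2)):
    for ct in blobs(i,'blue',40):
        m=mid(ct);
        if cv2.boundingRect(ct)[1]<340: print(m.round(1),cv2.contourArea(ct),onz(cc,TT,*m,st['eef_pos'][2]+.001).round(4))
save('ab2',np.hstack([cv2.resize(im[190:290,230:330],None,fx=4,fy=4),cv2.resize(s[190:290,230:330],None,fx=4,fy=4)]))
E
```

```text
t: 9.87
eef_pos: [0.5225, -0.1676, 0.1189]
ee_rot: [-3.137, -0.0, -1.618]
force: [-0.7, -0.0, -0.5]
width: 0.0327
gripper_force: 15.0
t: 10.28
eef_pos: [0.53, 0.0086, 0.1153]
ee_rot: [-3.141, 0.0, -1.618]
force: [0.7, -0.7, -0.3]
width: 0.0331
gripper_force: 15.0
t: 10.7
eef_pos: [0.5298, 0.0051, 0.1152]
ee_rot: [3.141, -0.0, -1.62]
force: [0.3, -0.5, -0.1]
width: 0.0327
gripper_force: 15.0
[0.52975869 0.0050658  0.11524551] [ 3.14118634e+00 -1.43691194e-04 -1.62012540e+00]
[393.3 254.8] 201.5 [ 0.3357 -0.0536  0.1162]
[318.5 224. ] 155.0 [ 0.4847 -0.039   0.1162]
[278.1 225.6] 134.5 [0.5281 0.0115 0.1162]
[374.5 219.4] 150.0 [ 0.4296 -0.1153  0.1162]
[399.3 323.7] 319.5 [ 0.3543 -0.1814  0.1162]
[442.8 275.9] 254.5 [ 0.4528 -0.2465  0.1162]
[389.5 246.2] 219.0 [ 0.5108 -0.1661  0.1162]
[-14.4 171.6] 248.0 [0.6419 0.5793 0.1162]
[ 50.  118.2] 801.0 [0.8406 0.5547 0.1162]
```

View pics/ab2.png

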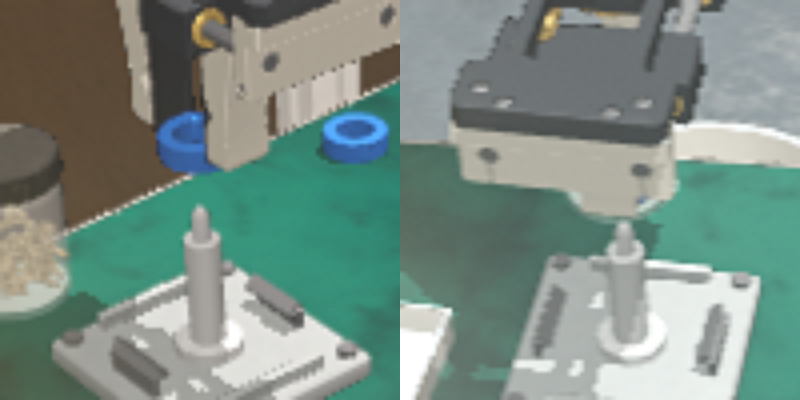

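The ring is held level at (185,145) in the left half, directly above the spindle. I correct by +1 mm in x and y and lower it.

```bash

python3 -m crank '[{"dx":0.001,"dy":0.001,"dz":0,"twist":0,"grip":-0.4},{"dx":0.001,"dy":0.001,"dz":-0.008,"twist":0,"grip":-0.4},{"dx":0.001,"dy":0.001,"dz":-0.016,"twist":0,"grip":-0.4},{"dx":0.001,"dy":0.001,"dz":-0.024,"twist":0,"grip":-0.4},{"dx":0.001,"dy":0.001,"dz":-0.032,"twist":0,"grip":-0.4}]'
python3 -m crank '[{"dx":0,"dy":0,"dz":-0.006,"twist":0,"grip":-0.4},{"dx":0,"dy":0,"dz":-0.012,"twist":0,"grip":-0.4},{"dx":0,"dy":0,"dz":-0.018,"twist":0,"grip":-0.4},{"dx":0,"dy":0,"dz":-0.024,"twist":0,"grip":-0.4},{"dx":0,"dy":0,"dz":-0.024,"twist":0,"grip":-0.4}]'
```

```text
t: 11.22
eef_pos: [0.5306, 0.0069, 0.0822]
ee_rot: [3.141, -0.0, -1.619]
force: [-0.3, -0.0, -0.4]
width: 0.0327
gripper_force: 15.0
t: 11.63
eef_pos: [0.5302, 0.0068, 0.058]
ee_rot: [3.14, -0.001, -1.619]
force: [-0.5, -0.5, -0.5]
width: 0.0324
gripper_force: 15.0
```

It passed the step without contact, so I continue down and release.

```bash

python3 -m crank '[{"dx":0,"dy":0,"dz":-0.008,"twist":0,"grip":-0.4},{"dx":0,"dy":0,"dz":-0.016,"twist":0,"grip":-0.4},{"dx":0,"dy":0,"dz":-0.024,"twist":0,"grip":-0.4},{"dx":0,"dy":0,"dz":-0.031,"twist":0,"grip":-0.4},{"dx":0,"dy":0,"dz":-0.032,"twist":0,"grip":-0.4}]'
python3 -m crank '[{"dx":0,"dy":0,"dz":0,"twist":0,"grip":0.1},{"dx":0,"dy":0,"dz":0,"twist":0,"grip":0.1},{"dx":0,"dy":0,"dz":0,"twist":0,"grip":0.1},{"dx":0,"dy":0,"dz":0.01,"twist":0,"grip":0.1},{"dx":0,"dy":0,"dz":0.03,"twist":0,"grip":0.1}]'
python3 -m crank '[{"dx":0,"dy":0,"dz":0.03,"twist":0,"grip":0.25},{"dx":0,"dy":0,"dz":0.06,"twist":0,"grip":0.25},{"dx":0,"dy":0,"dz":0.09,"twist":0,"grip":0.25},{"dx":0,"dy":0,"dz":0.1,"twist":0,"grip":0.25},{"dx":0,"dy":0,"dz":0.1,"twist":0,"grip":0.25}]'
python3 -m crank '[{"dx":-0.01,"dy":-0.03,"dz":0,"twist":0,"grip":0.25},{"dx":-0.03,"dy":-0.07,"dz":0,"twist":0,"grip":0.25},{"dx":-0.05,"dy":-0.11,"dz":0,"twist":0,"grip":0.25},{"dx":-0.07,"dy":-0.15,"dz":0,"twist":0,"grip":0.25},{"dx":-0.086,"dy":-0.18,"dz":0,"twist":0,"grip":0.25}]'
python3 -m crank '[{"dx":0,"dy":-0.017,"dz":0,"twist":0,"grip":0.25},{"dx":0,"dy":-0.017,"dz":0,"twist":0,"grip":0.25},{"dx":0,"dy":-0.017,"dz":0,"twist":0,"grip":0.25},{"dx":0,"dy":-0.017,"dz":0,"twist":0,"grip":0.25},{"dx":0,"dy":-0.017,"dz":0,"twist":0,"grip":0.25}]'
python3 look.py w6 | grep -E 'blue|brass|\[0' | cut -c1-60
python3 - <<'E'
from h import *
s,c,T=grab('side'); save('s6',cv2.resize(s[230:310,240:360],None,fx=4,fy=4))
for ct in blobs(s,'blue',40): print(mid(ct))
E
```

```text
t: 12.05
eef_pos: [0.53, 0.0067, 0.0258]
ee_rot: [3.139, -0.001, -1.619]
force: [0.2, 0.2, -0.8]
width: 0.0325
gripper_force: 15.0
t: 12.47
eef_pos: [0.5296, 0.0066, 0.0566]
ee_rot: [3.138, -0.001, -1.619]
force: [-0.3, 0.1, -0.2]
width: 0.0481
gripper_force: 0.0
t: 12.88
eef_pos: [0.533, 0.0075, 0.162]
ee_rot: [-3.135, 0.002, -1.618]
force: [0.5, 0.7, -0.6]
width: 0.0544
gripper_force: 0.0
t: 13.3
eef_pos: [0.4441, -0.1729, 0.1573]
ee_rot: [3.141, 0.0, -1.618]
force: [0.9, -0.4, -0.2]
width: 0.0547
gripper_force: 0.0
t: 13.72
eef_pos: [0.4458, -0.188, 0.1572]
ee_rot: [3.141, 0.0, -1.618]
force: [-0.6, -0.1, 0.5]
width: 0.0549
gripper_force: 0.0
blue 1623.0 [ 0.63   -0.1725] 
blue 1546.5 [ 0.445  -0.1899] 
blue 1931.0 [ 0.5614 -0.2675] 
white 473.5 [ 0.6738 -0.1823] ([[46, 271], [37, 278], [0, 23
white 251.5 [ 0.3263 -0.1807] ([[498, 209], [508, 238], [477
white 243.5 [ 0.3338 -0.2291] ([[461, 143], [488, 190], [467
white 205.5 [ 0.6606 -0.272 ] ([[0, 76], [21, 175]], [[0.659
white 1684.0 [ 0.2924 -0.3377] ([[581, 1], [561, 25], [535, 
brass 245.5 [ 0.4669 -0.2556] ([[287, 126], [296, 135], [291
brass 177.5 [ 0.4666 -0.2556] 
[399.34185791 323.65432739]
[442.78213501 275.9954834 ]
[286.79589844 270.31723022]
[  5.51370811 184.4803009 ]
[ 52.64861679 117.69436646]
```

View pics/s6.png

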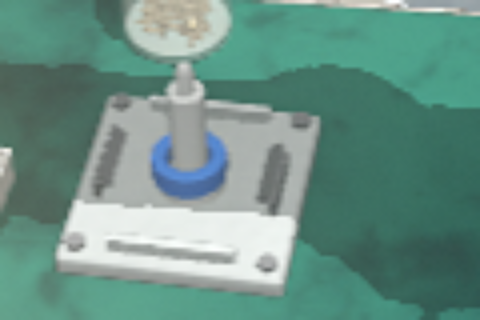

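The first ring lies flat on the boss around the spindle. The next is ring A at (.445,−.190).

```bash

python3 -m crank '[{"dx":-0.001,"dy":-0.002,"dz":-0.04,"twist":0,"grip":0.25},{"dx":-0.001,"dy":-0.002,"dz":-0.08,"twist":0,"grip":0.25},{"dx":-0.001,"dy":-0.002,"dz":-0.115,"twist":0,"grip":0.25},{"dx":-0.001,"dy":-0.002,"dz":-0.14,"twist":0,"grip":0.25},{"dx":-0.001,"dy":-0.002,"dz":-0.151,"twist":0,"grip":0.25}]' 15
python3 -m crank '[{"dx":0,"dy":0,"dz":0,"twist":0,"grip":0.25},{"dx":0,"dy":0,"dz":0,"twist":0,"grip":0.25},{"dx":0,"dy":0,"dz":0,"twist":0,"grip":-0.4},{"dx":0,"dy":0,"dz":0,"twist":0,"grip":-0.4},{"dx":0,"dy":0,"dz":0,"twist":0,"grip":-0.4}]'
python3 -m crank '[{"dx":0,"dy":0,"dz":0,"twist":0,"grip":-0.4},{"dx":0,"dy":0,"dz":0,"twist":0,"grip":-0.4},{"dx":0,"dy":0,"dz":0,"twist":0,"grip":-0.4},{"dx":0,"dy":0,"dz":0,"twist":0,"grip":-0.4},{"dx":0,"dy":0,"dz":0,"twist":0,"grip":-0.4}]'
python3 -m crank '[{"dx":0,"dy":0,"dz":0.02,"twist":0,"grip":-0.4},{"dx":0,"dy":0,"dz":0.05,"twist":0,"grip":-0.4},{"dx":0,"dy":0,"dz":0.08,"twist":0,"grip":-0.4},{"dx":0,"dy":0,"dz":0.1,"twist":0,"grip":-0.4},{"dx":0,"dy":0,"dz":0.11,"twist":0,"grip":-0.4}]'
python3 -m crank '[{"dx":0.02,"dy":0.035,"dz":0,"twist":0,"grip":-0.4},{"dx":0.036,"dy":0.075,"dz":0,"twist":0,"grip":-0.4},{"dx":0.055,"dy":0.11,"dz":0,"twist":0,"grip":-0.4},{"dx":0.075,"dy":0.15,"dz":0,"twist":0,"grip":-0.4},{"dx":0.086,"dy":0.175,"dz":0,"twist":0,"grip":-0.4}]'
python3 -m crank '[{"dx":0,"dy":0.021,"dz":0,"twist":0,"grip":-0.4},{"dx":0,"dy":0.021,"dz":0,"twist":0,"grip":-0.4},{"dx":0,"dy":0.021,"dz":0,"twist":0,"grip":-0.4},{"dx":0,"dy":0.021,"dz":0,"twist":0,"grip":-0.4},{"dx":0,"dy":0.021,"dz":0,"twist":0,"grip":-0.4}]'
```

```text
t: 14.23
eef_pos: [0.4426, -0.1898, 0.003]
ee_rot: [3.137, 0.0, -1.618]
force: [-0.4, -0.2, 0.0]
width: 0.0551
gripper_force: 0.0
t: 14.65
eef_pos: [0.4457, -0.1905, 0.0076]
ee_rot: [-3.139, 0.0, -1.618]
force: [0.8, 0.6, 0.3]
width: 0.04
gripper_force: 0.0
t: 15.07
eef_pos: [0.4453, -0.1907, 0.0073]
ee_rot: [-3.14, -0.0, -1.618]
force: [-1.6, 1.7, 7.4]
width: 0.0331
gripper_force: 15.0
t: 15.48
eef_pos: [0.4461, -0.1909, 0.1197]
ee_rot: [-3.137, -0.0, -1.618]
force: [0.3, -0.1, -0.8]
width: 0.0331
gripper_force: 15.0
t: 15.9
eef_pos: [0.5321, -0.0131, 0.117]
ee_rot: [-3.14, 0.001, -1.618]
force: [0.4, -0.9, 0.2]
width: 0.0329
gripper_force: 15.0
t: 16.32
eef_pos: [0.5304, 0.0047, 0.1165]
ee_rot: [3.142, 0.0, -1.619]
force: [-0.1, -0.4, 0.2]
width: 0.0331
gripper_force: 15.0
```

```bash

python3 -m crank '[{"dx":0,"dy":0.0015,"dz":0,"twist":0,"grip":-0.4},{"dx":0,"dy":0.0015,"dz":-0.008,"twist":0,"grip":-0.4},{"dx":0,"dy":0.0015,"dz":-0.016,"twist":0,"grip":-0.4},{"dx":0,"dy":0.0015,"dz":-0.024,"twist":0,"grip":-0.4},{"dx":0,"dy":0.0015,"dz":-0.032,"twist":0,"grip":-0.4}]'
python3 -m crank '[{"dx":0,"dy":0,"dz":-0.006,"twist":0,"grip":-0.4},{"dx":0,"dy":0,"dz":-0.012,"twist":0,"grip":-0.4},{"dx":0,"dy":0,"dz":-0.018,"twist":0,"grip":-0.4},{"dx":0,"dy":0,"dz":-0.024,"twist":0,"grip":-0.4},{"dx":0,"dy":0,"dz":-0.028,"twist":0,"grip":-0.4}]'
python3 -m crank '[{"dx":0,"dy":0,"dz":-0.008,"twist":0,"grip":-0.4},{"dx":0,"dy":0,"dz":-0.014,"twist":0,"grip":-0.4},{"dx":0,"dy":0,"dz":-0.017,"twist":0,"grip":-0.4},{"dx":0,"dy":0,"dz":-0.018,"twist":0,"grip":-0.4},{"dx":0,"dy":0,"dz":-0.018,"twist":0,"grip":-0.4}]'
```

```text
t: 16.73
eef_pos: [0.5303, 0.0065, 0.0832]
ee_rot: [3.141, -0.0, -1.619]
force: [0.5, -0.0, -0.2]
width: 0.033
gripper_force: 15.0
t: 17.15
eef_pos: [0.5305, 0.0069, 0.0556]
ee_rot: [3.141, -0.0, -1.619]
force: [-0.0, -0.2, -0.8]
width: 0.0331
gripper_force: 15.0
t: 17.57
eef_pos: [0.5305, 0.0068, 0.0381]
ee_rot: [3.141, -0.0, -1.619]
force: [0.2, 0.0, -0.3]
width: 0.0329
gripper_force: 15.0
```

```bash

python3 -m crank '[{"dx":0,"dy":0,"dz":0,"twist":0,"grip":0.1},{"dx":0,"dy":0,"dz":0,"twist":0,"grip":0.1},{"dx":0,"dy":0,"dz":0,"twist":0,"grip":0.1},{"dx":0,"dy":0,"dz":0.01,"twist":0,"grip":0.1},{"dx":0,"dy":0,"dz":0.03,"twist":0,"grip":0.1}]'
python3 -m crank '[{"dx":0,"dy":0,"dz":0.03,"twist":0,"grip":0.25},{"dx":0,"dy":0,"dz":0.06,"twist":0,"grip":0.25},{"dx":0,"dy":0,"dz":0.09,"twist":0,"grip":0.25},{"dx":0,"dy":0,"dz":0.09,"twist":0,"grip":0.25},{"dx":0,"dy":0,"dz":0.09,"twist":0,"grip":0.25}]'
python3 -m crank '[{"dx":0,"dy":-0.03,"dz":0,"twist":0,"grip":0.25},{"dx":0,"dy":-0.07,"dz":0,"twist":0,"grip":0.25},{"dx":0.01,"dy":-0.11,"dz":0,"twist":0,"grip":0.25},{"dx":0.02,"dy":-0.15,"dz":0,"twist":0,"grip":0.25},{"dx":0.031,"dy":-0.19,"dz":0,"twist":0,"grip":0.25}]'
python3 -m crank '[{"dx":0,"dy":-0.03,"dz":0,"twist":0,"grip":0.25},{"dx":0,"dy":-0.06,"dz":0,"twist":0,"grip":0.25},{"dx":0,"dy":-0.082,"dz":0,"twist":0,"grip":0.25},{"dx":0,"dy":-0.082,"dz":0,"twist":0,"grip":0.25},{"dx":0,"dy":-0.082,"dz":0,"twist":0,"grip":0.25}]'
python3 look.py w7 | grep -E 'blue|brass|\[0' | cut -c1-60
python3 - <<'E'
from h import *
for n in('side','scene'):
  s,c,T=grab(n); save(n+'7',s)
  for ct in blobs(s,'blue',40): 
    m=mid(ct);print(n,m.round(1),cv2.boundingRect(ct),onz(c,T,*m,.03).round(3))
  print(n,proj(c,T,[.5307,.007,.03]),proj(c,T,[.5307,.007,.042]))
E
```

```text
t: 17.98
eef_pos: [0.5292, 0.0064, 0.0675]
ee_rot: [3.138, -0.001, -1.619]
force: [-0.6, 0.2, 0.3]
width: 0.048
gripper_force: 0.0
t: 18.4
eef_pos: [0.5319, 0.0073, 0.1614]
ee_rot: [-3.137, 0.002, -1.619]
force: [-0.5, 0.2, -0.3]
width: 0.0546
gripper_force: 0.0
t: 18.82
eef_pos: [0.5611, -0.1848, 0.1581]
ee_rot: [3.141, 0.0, -1.618]
force: [1.7, 0.9, -0.2]
width: 0.0544
gripper_force: 0.0
t: 19.23
eef_pos: [0.5607, -0.2663, 0.1573]
ee_rot: [3.139, 0.0, -1.621]
force: [0.2, 0.5, -0.8]
width: 0.0547
gripper_force: 0.0
blue 1553.5 [ 0.5614 -0.2671] 
white 969.0 [ 0.7712 -0.2276] ([[0, 300], [2, 283], [36, 264
white 541.5 [ 0.3297 -0.216 ] ([[603, 237], [639, 318], [604
white 1728.5 [ 0.3245 -0.2819] ([[639, 158], [639, 224], [63
white 708.0 [ 0.7279 -0.2976] ([[0, 131], [158, 81], [182, 2
brass 32422.5 [ 1.0595 -0.423 ] ([[639, 0], [639, 35], [0, 6
side [442.8 275.8] (434, 267, 19, 18) [ 0.538 -0.263  0.03 ]
side [286.9 267.6] (278, 258, 18, 21) [0.532 0.007 0.03 ]
side [389.5 246.2] (381, 239, 18, 16) [ 0.605 -0.171  0.03 ]
side (np.float64(286.8482963430359), np.float64(268.05662034372597)) (np.float64(286.51543145871045), np.float64(263.1788321969024))
scene [281.1 267.6] (272, 258, 19, 21) [0.532 0.009 0.03 ]
scene [318.5 224. ] (311, 218, 16, 13) [ 0.599 -0.142  0.03 ]
scene [374.5 219.4] (367, 214, 16, 12) [ 0.533 -0.233  0.03 ]
scene (np.float64(282.19036329721723), np.float64(267.51885641821605)) (np.float64(281.7889634752185), np.float64(261.71616212391757))
```

Two rings are stacked: the blob centre is at z≈.03 in both cameras. Ring C is at (.5614,−.2671) under the tool.

```bash

python3 -m crank '[{"dx":0.001,"dy":-0.001,"dz":-0.04,"twist":0,"grip":0.25},{"dx":0.001,"dy":-0.001,"dz":-0.08,"twist":0,"grip":0.25},{"dx":0.001,"dy":-0.001,"dz":-0.115,"twist":0,"grip":0.25},{"dx":0.001,"dy":-0.001,"dz":-0.14,"twist":0,"grip":0.25},{"dx":0.001,"dy":-0.001,"dz":-0.151,"twist":0,"grip":0.25}]' 15
python3 -m crank '[{"dx":0,"dy":0,"dz":0,"twist":0,"grip":0.25},{"dx":0,"dy":0,"dz":0,"twist":0,"grip":0.25},{"dx":0,"dy":0,"dz":0,"twist":0,"grip":-0.4},{"dx":0,"dy":0,"dz":0,"twist":0,"grip":-0.4},{"dx":0,"dy":0,"dz":0,"twist":0,"grip":-0.4}]'
python3 -m crank '[{"dx":0,"dy":0,"dz":0,"twist":0,"grip":-0.4},{"dx":0,"dy":0,"dz":0,"twist":0,"grip":-0.4},{"dx":0,"dy":0,"dz":0,"twist":0,"grip":-0.4},{"dx":0,"dy":0,"dz":0,"twist":0,"grip":-0.4},{"dx":0,"dy":0,"dz":0,"twist":0,"grip":-0.4}]'
python3 -m crank '[{"dx":0,"dy":0,"dz":0.02,"twist":0,"grip":-0.4},{"dx":0,"dy":0,"dz":0.05,"twist":0,"grip":-0.4},{"dx":0,"dy":0,"dz":0.08,"twist":0,"grip":-0.4},{"dx":0,"dy":0,"dz":0.1,"twist":0,"grip":-0.4},{"dx":0,"dy":0,"dz":0.11,"twist":0,"grip":-0.4}]'
python3 -m crank '[{"dx":-0.005,"dy":0.035,"dz":0,"twist":0,"grip":-0.4},{"dx":-0.01,"dy":0.07,"dz":0,"twist":0,"grip":-0.4},{"dx":-0.02,"dy":0.11,"dz":0,"twist":0,"grip":-0.4},{"dx":-0.03,"dy":0.15,"dz":0,"twist":0,"grip":-0.4},{"dx":-0.031,"dy":0.19,"dz":0,"twist":0,"grip":-0.4}]'
python3 -m crank '[{"dx":0,"dy":0.03,"dz":0,"twist":0,"grip":-0.4},{"dx":0,"dy":0.06,"dz":0,"twist":0,"grip":-0.4},{"dx":0,"dy":0.083,"dz":0,"twist":0,"grip":-0.4},{"dx":0,"dy":0.083,"dz":0,"twist":0,"grip":-0.4},{"dx":0,"dy":0.083,"dz":0,"twist":0,"grip":-0.4}]'
```

```text
t: 19.8
eef_pos: [0.5604, -0.2644, 0.0038]
ee_rot: [3.136, 0.001, -1.618]
force: [-1.0, -0.3, 1.0]
width: 0.0546
gripper_force: 0.0
t: 20.22
eef_pos: [0.5638, -0.2663, 0.0093]
ee_rot: [-3.139, -0.0, -1.618]
force: [-0.2, 0.2, 0.3]
width: 0.04
gripper_force: 0.0
t: 20.63
eef_pos: [0.5633, -0.2663, 0.0087]
ee_rot: [-3.14, -0.0, -1.619]
force: [-1.8, 1.2, 7.3]
width: 0.0322
gripper_force: 15.0
t: 21.05
eef_pos: [0.5641, -0.2666, 0.1211]
ee_rot: [-3.137, -0.001, -1.618]
force: [-0.6, -0.1, 0.2]
width: 0.0325
gripper_force: 15.0
t: 21.47
eef_pos: [0.5293, -0.0749, 0.1169]
ee_rot: [3.14, 0.0, -1.62]
force: [0.7, 0.5, -0.1]
width: 0.0321
gripper_force: 15.0
t: 21.88
eef_pos: [0.5314, 0.008, 0.1171]
ee_rot: [3.141, -0.0, -1.616]
force: [-0.9, -1.0, -0.1]
width: 0.0323
gripper_force: 15.0
```

```bash

python3 -m crank '[{"dx":-0.0005,"dy":0,"dz":0,"twist":0,"grip":-0.4},{"dx":-0.0005,"dy":0,"dz":-0.008,"twist":0,"grip":-0.4},{"dx":-0.0005,"dy":0,"dz":-0.016,"twist":0,"grip":-0.4},{"dx":-0.0005,"dy":0,"dz":-0.024,"twist":0,"grip":-0.4},{"dx":-0.0005,"dy":0,"dz":-0.032,"twist":0,"grip":-0.4}]'
python3 -m crank '[{"dx":0,"dy":0,"dz":-0.006,"twist":0,"grip":-0.4},{"dx":0,"dy":0,"dz":-0.012,"twist":0,"grip":-0.4},{"dx":0,"dy":0,"dz":-0.018,"twist":0,"grip":-0.4},{"dx":0,"dy":0,"dz":-0.024,"twist":0,"grip":-0.4},{"dx":0,"dy":0,"dz":-0.026,"twist":0,"grip":-0.4}]'
python3 -m crank '[{"dx":0,"dy":0,"dz":-0.004,"twist":0,"grip":-0.4},{"dx":0,"dy":0,"dz":-0.0075,"twist":0,"grip":-0.4},{"dx":0,"dy":0,"dz":-0.0075,"twist":0,"grip":-0.4},{"dx":0,"dy":0,"dz":-0.0075,"twist":0,"grip":-0.4},{"dx":0,"dy":0,"dz":-0.0075,"twist":0,"grip":-0.4}]'
```

```text
t: 22.3
eef_pos: [0.5307, 0.0061, 0.0841]
ee_rot: [3.141, -0.0, -1.62]
force: [0.6, -0.6, -0.1]
width: 0.032
gripper_force: 15.0
t: 22.72
eef_pos: [0.5307, 0.0067, 0.0583]
ee_rot: [3.14, -0.0, -1.619]
force: [1.0, -0.4, -0.4]
width: 0.0318
gripper_force: 15.0
t: 23.13
eef_pos: [0.5314, 0.0069, 0.0521]
ee_rot: [-3.141, 0.0, -1.619]
force: [-0.3, 0.0, -0.8]
width: 0.0317
gripper_force: 15.0
```

```bash

python3 -m crank '[{"dx":0,"dy":0,"dz":0,"twist":0,"grip":0.1},{"dx":0,"dy":0,"dz":0,"twist":0,"grip":0.1},{"dx":0,"dy":0,"dz":0,"twist":0,"grip":0.1},{"dx":0,"dy":0,"dz":0.01,"twist":0,"grip":0.1},{"dx":0,"dy":0,"dz":0.03,"twist":0,"grip":0.1}]'
python3 -m crank '[{"dx":0,"dy":0,"dz":0.03,"twist":0,"grip":0.25},{"dx":0,"dy":0,"dz":0.06,"twist":0,"grip":0.25},{"dx":0,"dy":0,"dz":0.08,"twist":0,"grip":0.25},{"dx":0,"dy":0,"dz":0.08,"twist":0,"grip":0.25},{"dx":0,"dy":0,"dz":0.08,"twist":0,"grip":0.25}]'
python3 - <<'E'
from h import *
def az(n,u,v):
    c=arm.get_calibration(n);return ray(c,np.array(c['cam_to_world']),u,v)
for us,ui in ((302,441),(319,468)):
    o,d=az('scene',us,190);p,e=az('side',ui,225)
    t=np.linalg.solve(np.c_[d[:2],-e[:2]],(p-o)[:2]);print((o+d*t[0]).round(3),(p+e*t[1]).round(3))
for n in('side','scene'):
  s,c,T=grab(n)
  for ct in blobs(s,'blue',40): print(n,mid(ct).round(1),cv2.boundingRect(ct))
E
```

```text
t: 23.55
eef_pos: [0.5296, 0.0064, 0.0808]
ee_rot: [3.138, -0.001, -1.619]
force: [0.3, -0.1, -0.2]
width: 0.0478
gripper_force: 0.0
t: 23.97
eef_pos: [0.532, 0.0071, 0.1641]
ee_rot: [-3.138, 0.002, -1.619]
force: [0.2, 0.2, -0.2]
width: 0.0544
gripper_force: 0.0
[ 0.823 -0.294 -0.024] [ 0.823 -0.294 -0.095]
[ 0.827 -0.353 -0.047] [ 0.827 -0.353 -0.094]
side [287.  264.9] (278, 253, 19, 26)
side [389.5 246.2] (381, 239, 18, 16)
side [-14.4 171.6] (0, 168, 17, 30)
side [ 51.4 118.5] (0, 119, 44, 48)
scene [281.4 264.4] (272, 252, 19, 27)
scene [318.3 224.1] (311, 218, 16, 13)
```

The post is far back at x≈.82, so ring D needs no special yaw. The stack now shows three rings.

```bash

python3 -m crank '[{"dx":0.02,"dy":-0.03,"dz":0,"twist":0,"grip":0.25},{"dx":0.04,"dy":-0.065,"dz":0,"twist":0,"grip":0.25},{"dx":0.06,"dy":-0.1,"dz":0,"twist":0,"grip":0.25},{"dx":0.08,"dy":-0.14,"dz":0,"twist":0,"grip":0.25},{"dx":0.098,"dy":-0.165,"dz":0,"twist":0,"grip":0.25}]'
python3 -m crank '[{"dx":0,"dy":-0.014,"dz":0,"twist":0,"grip":0.25},{"dx":0,"dy":-0.014,"dz":0,"twist":0,"grip":0.25},{"dx":0,"dy":-0.014,"dz":0,"twist":0,"grip":0.25},{"dx":0,"dy":-0.014,"dz":0,"twist":0,"grip":0.25},{"dx":0,"dy":-0.014,"dz":0,"twist":0,"grip":0.25}]'
python3 look.py w8 | grep -E 'blue|brass|\[0' | cut -c1-60
```

```text
t: 24.48
eef_pos: [0.6289, -0.1607, 0.1604]
ee_rot: [3.139, -0.0, -1.619]
force: [0.5, 1.5, 0.3]
width: 0.0549
gripper_force: 0.0
t: 24.9
eef_pos: [0.6287, -0.1711, 0.1617]
ee_rot: [3.141, 0.0, -1.618]
force: [-0.3, 0.0, 0.1]
width: 0.0552
gripper_force: 0.0
blue 1517.0 [ 0.6304 -0.1719] 
white 614.0 [ 0.3847 -0.0991] ([[614, 284], [639, 292], [639
white 684.0 [ 0.6701 -0.2451] ([[269, 260], [246, 0]], [[0.6
brass 160.5 [ 0.4627 -0.2559] ([[550, 90], [552, 102], [539,
brass 416.0 [ 0.4677 -0.2554]
```

```bash

python3 -m crank '[{"dx":0.001,"dy":-0.001,"dz":-0.04,"twist":0,"grip":0.25},{"dx":0.001,"dy":-0.001,"dz":-0.08,"twist":0,"grip":0.25},{"dx":0.001,"dy":-0.001,"dz":-0.115,"twist":0,"grip":0.25},{"dx":0.001,"dy":-0.001,"dz":-0.14,"twist":0,"grip":0.25},{"dx":0.001,"dy":-0.001,"dz":-0.154,"twist":0,"grip":0.25}]' 15
python3 -m crank '[{"dx":0,"dy":0,"dz":0,"twist":0,"grip":0.25},{"dx":0,"dy":0,"dz":0,"twist":0,"grip":0.25},{"dx":0,"dy":0,"dz":0,"twist":0,"grip":-0.4},{"dx":0,"dy":0,"dz":0,"twist":0,"grip":-0.4},{"dx":0,"dy":0,"dz":0,"twist":0,"grip":-0.4}]'
python3 -m crank '[{"dx":0,"dy":0,"dz":0,"twist":0,"grip":-0.4},{"dx":0,"dy":0,"dz":0,"twist":0,"grip":-0.4},{"dx":0,"dy":0,"dz":0,"twist":0,"grip":-0.4},{"dx":0,"dy":0,"dz":0,"twist":0,"grip":-0.4},{"dx":0,"dy":0,"dz":0,"twist":0,"grip":-0.4}]'
python3 -m crank '[{"dx":0,"dy":0,"dz":0.02,"twist":0,"grip":-0.4},{"dx":0,"dy":0,"dz":0.05,"twist":0,"grip":-0.4},{"dx":0,"dy":0,"dz":0.08,"twist":0,"grip":-0.4},{"dx":0,"dy":0,"dz":0.1,"twist":0,"grip":-0.4},{"dx":0,"dy":0,"dz":0.11,"twist":0,"grip":-0.4}]'
python3 -m crank '[{"dx":-0.02,"dy":0.03,"dz":0,"twist":0,"grip":-0.4},{"dx":-0.04,"dy":0.065,"dz":0,"twist":0,"grip":-0.4},{"dx":-0.06,"dy":0.1,"dz":0,"twist":0,"grip":-0.4},{"dx":-0.08,"dy":0.135,"dz":0,"twist":0,"grip":-0.4},{"dx":-0.098,"dy":0.165,"dz":0,"twist":0,"grip":-0.4}]'
python3 -m crank '[{"dx":-0.001,"dy":0.013,"dz":0,"twist":0,"grip":-0.4},{"dx":-0.001,"dy":0.013,"dz":0,"twist":0,"grip":-0.4},{"dx":-0.001,"dy":0.013,"dz":0,"twist":0,"grip":-0.4},{"dx":-0.001,"dy":0.013,"dz":0,"twist":0,"grip":-0.4},{"dx":-0.001,"dy":0.013,"dz":0,"twist":0,"grip":-0.4}]'
```

```text
t: 25.37
eef_pos: [0.628, -0.1719, 0.0046]
ee_rot: [3.137, 0.0, -1.618]
force: [-0.8, -0.5, -0.1]
width: 0.0548
gripper_force: 0.0
t: 25.78
eef_pos: [0.6312, -0.173, 0.0097]
ee_rot: [-3.139, 0.0, -1.618]
force: [0.5, 1.1, -0.6]
width: 0.0401
gripper_force: 0.0
t: 26.2
eef_pos: [0.6309, -0.1731, 0.0092]
ee_rot: [-3.14, -0.0, -1.619]
force: [-1.6, 1.1, 6.5]
width: 0.0323
gripper_force: 15.0
t: 26.62
eef_pos: [0.6317, -0.1734, 0.1217]
ee_rot: [-3.137, -0.0, -1.618]
force: [-0.1, 0.3, 0.6]
width: 0.0319
gripper_force: 15.0
t: 27.03
eef_pos: [0.5304, -0.0068, 0.1174]
ee_rot: [3.141, 0.0, -1.619]
force: [0.9, 1.5, -0.1]
width: 0.0324
gripper_force: 15.0
t: 27.45
eef_pos: [0.5312, 0.0041, 0.1176]
ee_rot: [3.141, -0.0, -1.62]
force: [0.7, 0.5, -0.7]
width: 0.0324
gripper_force: 15.0
```

```bash

python3 -m crank '[{"dx":-0.0005,"dy":0.0015,"dz":0,"twist":0,"grip":-0.4},{"dx":-0.0005,"dy":0.0015,"dz":-0.008,"twist":0,"grip":-0.4},{"dx":-0.0005,"dy":0.0015,"dz":-0.016,"twist":0,"grip":-0.4},{"dx":-0.0005,"dy":0.0015,"dz":-0.024,"twist":0,"grip":-0.4},{"dx":-0.0005,"dy":0.0015,"dz":-0.032,"twist":0,"grip":-0.4}]'
python3 -m crank '[{"dx":0,"dy":0,"dz":-0.005,"twist":0,"grip":-0.4},{"dx":0,"dy":0,"dz":-0.01,"twist":0,"grip":-0.4},{"dx":0,"dy":0,"dz":-0.015,"twist":0,"grip":-0.4},{"dx":0,"dy":0,"dz":-0.02,"twist":0,"grip":-0.4},{"dx":0,"dy":0,"dz":-0.0215,"twist":0,"grip":-0.4}]'
python3 -m crank '[{"dx":0,"dy":0,"dz":0,"twist":0,"grip":-0.4},{"dx":0,"dy":0,"dz":0,"twist":0,"grip":0.1},{"dx":0,"dy":0,"dz":0,"twist":0,"grip":0.1},{"dx":0,"dy":0,"dz":0,"twist":0,"grip":0.1},{"dx":0,"dy":0,"dz":0.01,"twist":0,"grip":0.1}]'
python3 -m crank '[{"dx":0,"dy":0,"dz":0.03,"twist":0,"grip":0.1},{"dx":0,"dy":0,"dz":0.06,"twist":0,"grip":0.1},{"dx":0,"dy":0,"dz":0.09,"twist":0,"grip":0.1},{"dx":0,"dy":0,"dz":0.09,"twist":0,"grip":0.1},{"dx":0,"dy":0,"dz":0.09,"twist":0,"grip":0.1}]'
python3 -m crank '[{"dx":0,"dy":-0.035,"dz":0,"twist":0,"grip":0.1},{"dx":-0.01,"dy":-0.07,"dz":0,"twist":0,"grip":0.1},{"dx":-0.025,"dy":-0.105,"dz":0,"twist":0,"grip":0.1},{"dx":-0.04,"dy":-0.14,"dz":0,"twist":0,"grip":0.1},{"dx":-0.063,"dy":-0.17,"dz":0,"twist":0,"grip":0.1}]'
python3 -m crank '[{"dx":0,"dy":-0.03,"dz":0,"twist":0,"grip":0.1},{"dx":0,"dy":-0.06,"dz":0,"twist":0,"grip":0.1},{"dx":0,"dy":-0.09,"dz":0,"twist":0,"grip":0.1},{"dx":0,"dy":-0.09,"dz":0,"twist":0,"grip":0.1},{"dx":0,"dy":-0.09,"dz":0,"twist":0,"grip":0.1}]'
python3 look.py w9 | grep -E 'blue|brass|\[0' | cut -c1-60
python3 - <<'E'
from h import *
for n in('side','scene'):
  s,c,T=grab(n);save(n+'9',s)
  for ct in blobs(s,'blue',40): print(n,mid(ct).round(1),cv2.boundingRect(ct))
E
```

```text
t: 27.87
eef_pos: [0.5303, 0.006, 0.0846]
ee_rot: [3.141, -0.0, -1.619]
force: [0.4, -0.1, -0.6]
width: 0.0321
gripper_force: 15.0
t: 28.28
eef_pos: [0.5303, 0.0063, 0.0636]
ee_rot: [3.141, -0.0, -1.619]
force: [-0.3, 0.7, -0.8]
width: 0.0324
gripper_force: 15.0
t: 28.7
eef_pos: [0.5296, 0.0061, 0.0735]
ee_rot: [3.139, -0.001, -1.619]
force: [-0.3, 0.3, -0.5]
width: 0.0473
gripper_force: 0.0
t: 29.12
eef_pos: [0.532, 0.0068, 0.1674]
ee_rot: [-3.137, 0.002, -1.619]
force: [-0.1, -0.3, 0.5]
width: 0.0483
gripper_force: 0.0
t: 29.53
eef_pos: [0.4671, -0.1653, 0.1638]
ee_rot: [3.141, -0.0, -1.618]
force: [1.7, -1.3, 0.7]
width: 0.0487
gripper_force: 0.0
t: 29.95
eef_pos: [0.4667, -0.2549, 0.1636]
ee_rot: [3.14, 0.0, -1.622]
force: [-0.5, -0.4, -0.5]
width: 0.0484
gripper_force: 0.0
white 555.5 [ 0.6991 -0.2233] ([[0, 261], [18, 261], [56, 27
white 208.5 [ 0.3347 -0.2311] ([[483, 226], [505, 271], [480
white 327.5 [ 0.6617 -0.3118] ([[32, 74], [72, 253]], [[0.66
brass 1396.0 [ 0.4667 -0.2561] 
brass 12216.5 [ 0.4393 -0.4138] ([[626, 1], [563, 16], [29, 
side [286.2 262.2] (276, 247, 21, 32)
scene [280.7 261.5] (270, 246, 21, 33)
```

Four rings are stacked (blob 32 px high, against 26 for three). The collar, corrected for parallax, is at (.467,−.2557). I grip its boss above the flange.

```bash

python3 -m crank '[{"dx":0,"dy":-0.0005,"dz":-0.04,"twist":0,"grip":0.1},{"dx":0,"dy":-0.0005,"dz":-0.08,"twist":0,"grip":0.1},{"dx":0,"dy":-0.0005,"dz":-0.115,"twist":0,"grip":0.1},{"dx":0,"dy":-0.0005,"dz":-0.14,"twist":0,"grip":0.1},{"dx":0,"dy":-0.0005,"dz":-0.148,"twist":0,"grip":0.1}]' 20
python3 -m crank '[{"dx":0,"dy":0,"dz":0,"twist":0,"grip":0.1},{"dx":0,"dy":0,"dz":0,"twist":0,"grip":0.1},{"dx":0,"dy":0,"dz":0,"twist":0,"grip":0.1},{"dx":0,"dy":0,"dz":0,"twist":0,"grip":0.1},{"dx":0,"dy":0,"dz":0,"twist":0,"grip":0.1}]'
```

```text
t: 30.52
eef_pos: [0.4652, -0.2525, 0.0128]
ee_rot: [3.136, 0.001, -1.618]
force: [-0.2, -0.4, 0.2]
width: 0.0481
gripper_force: 0.0
t: 30.93
eef_pos: [0.4688, -0.2543, 0.018]
ee_rot: [-3.139, -0.0, -1.619]
force: [-0.3, -0.9, 0.3]
width: 0.0485
gripper_force: 0.0
```

```bash

python3 -m crank '[{"dx":-0.0015,"dy":-0.0012,"dz":-0.009,"twist":0,"grip":0.1},{"dx":-0.0015,"dy":-0.0012,"dz":-0.009,"twist":0,"grip":0.1},{"dx":-0.0015,"dy":-0.0012,"dz":-0.009,"twist":0,"grip":0.1},{"dx":-0.0015,"dy":-0.0012,"dz":-0.009,"twist":0,"grip":-0.6},{"dx":-0.0015,"dy":-0.0012,"dz":-0.009,"twist":0,"grip":-0.6}]'
python3 -m crank '[{"dx":0,"dy":0,"dz":0,"twist":0,"grip":-0.6},{"dx":0,"dy":0,"dz":0,"twist":0,"grip":-0.6},{"dx":0,"dy":0,"dz":0,"twist":0,"grip":-0.6},{"dx":0,"dy":0,"dz":0,"twist":0,"grip":-0.6},{"dx":0,"dy":0,"dz":0,"twist":0,"grip":-0.6}]'
```

```text
t: 31.35
eef_pos: [0.4662, -0.2554, 0.0074]
ee_rot: [3.142, -0.0, -1.619]
force: [-0.2, -0.5, 0.0]
width: 0.0395
gripper_force: 0.0
t: 31.77
eef_pos: [0.4663, -0.2554, 0.0075]
ee_rot: [-3.141, -0.0, -1.619]
force: [-0.1, 0.2, -0.0]
width: 0.0243
gripper_force: 20.0
```

```bash

python3 -m crank '[{"dx":0,"dy":0,"dz":0.02,"twist":0,"grip":-0.6},{"dx":0,"dy":0,"dz":0.05,"twist":0,"grip":-0.6},{"dx":0,"dy":0,"dz":0.08,"twist":0,"grip":-0.6},{"dx":0,"dy":0,"dz":0.11,"twist":0,"grip":-0.6},{"dx":0,"dy":0,"dz":0.12,"twist":0,"grip":-0.6}]'
python3 -m crank '[{"dx":0.01,"dy":0.035,"dz":0,"twist":0,"grip":-0.6},{"dx":0.02,"dy":0.07,"dz":0,"twist":0,"grip":-0.6},{"dx":0.03,"dy":0.11,"dz":0,"twist":0,"grip":-0.6},{"dx":0.04,"dy":0.145,"dz":0,"twist":0,"grip":-0.6},{"dx":0.05,"dy":0.18,"dz":0,"twist":0,"grip":-0.6}]'
python3 -m crank '[{"dx":0.01,"dy":0.03,"dz":0,"twist":0,"grip":-0.6},{"dx":0.0145,"dy":0.06,"dz":0,"twist":0,"grip":-0.6},{"dx":0.0145,"dy":0.0825,"dz":0,"twist":0,"grip":-0.6},{"dx":0.0145,"dy":0.0825,"dz":0,"twist":0,"grip":-0.6},{"dx":0.0145,"dy":0.0825,"dz":0,"twist":0,"grip":-0.6}]'
python3 -m crank '[{"dx":0,"dy":0,"dz":0,"twist":0,"grip":-0.6},{"dx":0,"dy":0,"dz":0,"twist":0,"grip":-0.6},{"dx":0,"dy":0,"dz":0,"twist":0,"grip":-0.6},{"dx":0,"dy":0,"dz":0,"twist":0,"grip":-0.6},{"dx":0,"dy":0,"dz":0,"twist":0,"grip":-0.6}]'
```

```text
t: 32.18
eef_pos: [0.4681, -0.256, 0.1318]
ee_rot: [-3.136, -0.001, -1.618]
force: [0.9, 0.7, -1.3]
width: 0.0244
gripper_force: 20.0
t: 32.6
eef_pos: [0.516, -0.0736, 0.1272]
ee_rot: [3.141, 0.0, -1.619]
force: [0.4, -0.8, -1.5]
width: 0.0241
gripper_force: 20.0
t: 33.02
eef_pos: [0.5304, 0.0083, 0.1269]
ee_rot: [3.141, -0.0, -1.616]
force: [0.5, -0.2, -0.2]
width: 0.0246
gripper_force: 20.0
t: 33.43
eef_pos: [0.5306, 0.0065, 0.1274]
ee_rot: [3.142, 0.0, -1.62]
force: [-0.1, 0.7, -1.4]
width: 0.0245
gripper_force: 20.0
```

```bash

python3 -m crank '[{"dx":0,"dy":0.0005,"dz":-0.008,"twist":0,"grip":-0.6},{"dx":0,"dy":0.0005,"dz":-0.016,"twist":0,"grip":-0.6},{"dx":0,"dy":0.0005,"dz":-0.024,"twist":0,"grip":-0.6},{"dx":0,"dy":0.0005,"dz":-0.03,"twist":0,"grip":-0.6},{"dx":0,"dy":0.0005,"dz":-0.036,"twist":0,"grip":-0.6}]'
python3 -m crank '[{"dx":0,"dy":0,"dz":-0.004,"twist":0,"grip":-0.6},{"dx":0,"dy":0,"dz":-0.008,"twist":0,"grip":-0.6},{"dx":0,"dy":0,"dz":-0.012,"twist":0,"grip":-0.6},{"dx":0,"dy":0,"dz":-0.015,"twist":0,"grip":-0.6},{"dx":0,"dy":0,"dz":-0.015,"twist":0,"grip":-0.6}]'
```

```text
t: 33.85
eef_pos: [0.5303, 0.0075, 0.0902]
ee_rot: [3.141, -0.0, -1.619]
force: [0.4, 0.6, -0.4]
width: 0.0246
gripper_force: 20.0
t: 34.27
eef_pos: [0.5304, 0.0076, 0.0758]
ee_rot: [3.141, -0.0, -1.619]
force: [-0.3, -0.7, -1.0]
width: 0.0241
gripper_force: 20.0
```

```bash

python3 -m crank '[{"dx":0,"dy":0,"dz":-0.0005,"twist":0,"grip":-0.6},{"dx":0,"dy":0,"dz":-0.0005,"twist":0,"grip":0.1},{"dx":0,"dy":0,"dz":-0.0005,"twist":0,"grip":0.1},{"dx":0,"dy":0,"dz":-0.0005,"twist":0,"grip":0.1},{"dx":0,"dy":0,"dz":0.01,"twist":0,"grip":0.1}]'
python3 -m crank '[{"dx":0,"dy":0,"dz":0.03,"twist":0,"grip":0.5},{"dx":0,"dy":0,"dz":0.07,"twist":0,"grip":0.5},{"dx":0,"dy":0,"dz":0.1,"twist":0,"grip":1},{"dx":0,"dy":0,"dz":0.12,"twist":0,"grip":1},{"dx":0,"dy":0,"dz":0.12,"twist":0,"grip":1}]'
python3 -m crank '[{"dx":-0.01,"dy":0.04,"dz":0,"twist":7,"grip":1},{"dx":-0.03,"dy":0.08,"dz":0,"twist":14,"grip":1},{"dx":-0.04,"dy":0.12,"dz":0,"twist":21,"grip":1},{"dx":-0.04,"dy":0.15,"dz":0,"twist":28,"grip":1},{"dx":-0.04,"dy":0.168,"dz":0,"twist":35,"grip":1}]'
python3 -m crank '[{"dx":0,"dy":0,"dz":0,"twist":7,"grip":1},{"dx":0,"dy":0,"dz":0,"twist":14,"grip":1},{"dx":0,"dy":0,"dz":0,"twist":21,"grip":1},{"dx":0,"dy":0,"dz":0,"twist":28,"grip":1},{"dx":0,"dy":0,"dz":0,"twist":35,"grip":1}]'
python3 -m crank '[{"dx":0,"dy":0,"dz":0,"twist":7,"grip":1},{"dx":0,"dy":0,"dz":0,"twist":14,"grip":1},{"dx":0,"dy":0,"dz":0,"twist":18.5,"grip":1},{"dx":0,"dy":0,"dz":0,"twist":18.5,"grip":1},{"dx":0,"dy":0,"dz":0,"twist":18.5,"grip":1}]'
python3 look.py w10
python3 - <<'E'
from h import *
for n in('side','scene'):
  s,c,T=grab(n);save(n+'10',s)
  for col in('blue','brass'):
   for ct in blobs(s,col,30):
    m=mid(ct)
    if abs(m[0]-284)<25 and abs(m[1]-255)<30: print(n,col,m.round(1),cv2.boundingRect(ct),onz(c,T,*m,.074).round(4))
E
```

```text
t: 34.68
eef_pos: [0.5296, 0.0074, 0.0854]
ee_rot: [3.139, -0.001, -1.619]
force: [-0.2, 0.5, 0.9]
width: 0.0449
gripper_force: 0.0
t: 35.1
eef_pos: [0.5333, 0.0081, 0.2127]
ee_rot: [-3.133, 0.002, -1.618]
force: [0.3, -0.3, -0.0]
width: 0.0756
gripper_force: 0.0
t: 35.52
eef_pos: [0.4901, 0.1785, 0.2075]
ee_rot: [-3.14, 0.0, -1.0]
force: [1.5, 0.0, 0.7]
width: 0.0876
gripper_force: 0.0
t: 35.93
eef_pos: [0.4905, 0.1757, 0.2069]
ee_rot: [-3.141, -0.0, -0.391]
force: [0.7, 0.6, -0.0]
width: 0.0874
gripper_force: 0.0
t: 36.35
eef_pos: [0.4906, 0.1756, 0.2068]
ee_rot: [-3.141, -0.0, -0.077]
force: [0.5, -0.9, -1.1]
width: 0.0874
gripper_force: 0.0
36.35 [0.49060734 0.17558018 0.20680225] [-3.14136839e+00 -2.25999334e-04 -7.68709312e-02]
blue 10074.0 [0.4553 0.418 ] 
yellow 8672.5 [0.4937 0.1756] ([[360, 178], [360, 279], [281, 280], [278, 178], [289, 168], [332, 168]], [[0.5285, 0.1459], [0.4571, 0.1495], [0.4606, 0.2056], [0.5328, 0.2001], [0.5387, 0.1922], [0.5365, 0.1639]])
yellow 1715.0 [0.5332 0.0168] 
white 11127.5 [0.4979 0.1743] ([[418, 151], [411, 266], [236, 259], [225, 151]], [[0.5372, 0.0903], [0.4365, 0.0978], [0.4552, 0.2535], [0.5496, 0.2501]])
white 8009.0 [0.5378 0.0096] 
brass 4764.5 [0.4924 0.1757] ([[362, 178], [361, 239], [279, 242], [277, 179], [286, 168], [353, 168]], [[0.5173, 0.1369], [0.4625, 0.1406], [0.4654, 0.2147], [0.5221, 0.2105], [0.5309, 0.2017], [0.5264, 0.1442]])
brass 1822.0 [ 0.5235 -0.0295] 
brass 1579.0 [0.6646 0.1639] ([[340, 46], [324, 54], [309, 51], [290, 23], [284, 0], [353, 0]], [[0.6235, 0.1492], [0.6186, 0.1623], [0.6218, 0.1741], [0.6432, 0.1873], [0.6598, 0.1904], [0.6556, 0.137]])
side blue [286.7 261.1] (277, 254, 20, 25) [0.5036 0.001  0.074 ]
side brass [285.7 251.5] (277, 248, 19, 11) [0.5266 0.0062 0.074 ]
scene blue [280.9 262.4] (271, 250, 20, 29) [0.491  0.0393 0.074 ]
scene brass [279.5 246.4] (270, 239, 20, 15) [0.5308 0.0096 0.074 ]
```

The collar's centroid sits on the spindle axis at z≈.074 in both fixed cameras. Next I measure the guard in the tray with z=.080.

```bash
python3 - <<'E'
from h import *
c=arm.get_calibration('wrist');T=pose()@np.array(c['tool_from_camera']);print(pose()[:3,3])
q=np.array([onz(c,T,u,v,.08) for u,v in[(278,178),(360,178),(360,279),(281,280)]]);print(q.round(4).tolist(),q.mean(0))
w=cv2.imread('pics/w10.png')[:,:,::-1]
# plate & fences of base: yellow/brass collar view from here
for ct in blobs(w,'brass',300): print(cv2.boundingRect(ct),onz(c,T,*mid(ct),.074))
# spindle base plate corners in w4 for yaw
P=np.eye(4);P[:3,:3]=R.from_euler('xyz',[3.14146535,-8.7e-5,-.041844]).as_matrix();P[:3,3]=[.47057138,.00651448,.22925754]
T4=P@np.array(c['tool_from_camera']);im=cv2.imread('pics/w4.png')[60:220,240:400]
m=cv2.inRange(cv2.cvtColor(im,cv2.COLOR_BGR2HSV),(0,0,110),(180,45,255))
ct=max(cv2.findContours(m,0,1)[0],key=cv2.contourArea)
pts=np.array([onz(c,T4,p[0]+240,p[1]+60,.012)[:2] for p in ct[:,0]],np.float32)
print(cv2.minAreaRect(pts))
E
```

```text
[0.49064525 0.17560605 0.20661483]
[[0.5316, 0.2012, 0.08], [0.5273, 0.1451, 0.08], [0.4532, 0.1488, 0.08], [0.4569, 0.2069, 0.08]] [0.49226712 0.17549656 0.08      ]
(282, 401, 358, 20) [0.32376876 0.03107101 0.074     ]
(544, 318, 20, 69) [0.37628049 0.00275728 0.074     ]
(77, 318, 20, 69) [0.40473261 0.36278899 0.074     ]
(277, 168, 87, 75) [0.50622056 0.17453744 0.074     ]
(531, 132, 51, 49) [0.53152097 0.00833701 0.074     ]
(284, 0, 70, 55) [0.64569371 0.16507347 0.074     ]
((0.5309476852416992, 0.0074684470891952515), (0.09969388693571091, 0.10361171513795853), 86.91218566894531)
```

The guard is at (.4923,.1755). The base plate fits 99.7×103.6 mm, centre (.5309,.0075), yaw −3.1°. I descend on the guard and squeeze.

```bash

python3 -m crank '[{"dx":0.0015,"dy":0,"dz":-0.035,"twist":0,"grip":1},{"dx":0.0015,"dy":0,"dz":-0.07,"twist":0,"grip":1},{"dx":0.0015,"dy":0,"dz":-0.1,"twist":0,"grip":1},{"dx":0.0015,"dy":0,"dz":-0.13,"twist":0,"grip":1},{"dx":0.0015,"dy":0,"dz":-0.15,"twist":0,"grip":1}]' 20
python3 -m crank '[{"dx":0,"dy":0,"dz":-0.012,"twist":0,"grip":1},{"dx":0,"dy":0,"dz":-0.025,"twist":0,"grip":1},{"dx":0,"dy":0,"dz":-0.025,"twist":0,"grip":1},{"dx":0,"dy":0,"dz":-0.025,"twist":0,"grip":1},{"dx":0,"dy":0,"dz":-0.025,"twist":0,"grip":1}]'
python3 -m crank '[{"dx":0,"dy":0,"dz":0,"twist":0,"grip":0.3},{"dx":0,"dy":0,"dz":0,"twist":0,"grip":0.3},{"dx":0,"dy":0,"dz":0,"twist":0,"grip":0.3},{"dx":0,"dy":0,"dz":0,"twist":0,"grip":0.3},{"dx":0,"dy":0,"dz":0,"twist":0,"grip":0.3}]'
python3 -m crank '[{"dx":0,"dy":0,"dz":0,"twist":0,"grip":0.3},{"dx":0,"dy":0,"dz":0,"twist":0,"grip":0.3},{"dx":0,"dy":0,"dz":0,"twist":0,"grip":0.3},{"dx":0,"dy":0,"dz":0,"twist":0,"grip":0.3},{"dx":0,"dy":0,"dz":0,"twist":0,"grip":0.3}]'
```

```text
t: 36.92
eef_pos: [0.4911, 0.1748, 0.0539]
ee_rot: [3.14, 0.002, -0.076]
force: [-0.1, 1.2, -0.4]
width: 0.0876
gripper_force: 0.0
t: 37.33
eef_pos: [0.4926, 0.1759, 0.0321]
ee_rot: [-3.141, -0.001, -0.074]
force: [0.2, 0.1, -0.1]
width: 0.0879
gripper_force: 0.0
t: 37.75
eef_pos: [0.4922, 0.1757, 0.0317]
ee_rot: [-3.141, -0.0, -0.074]
force: [-0.3, -0.8, -1.7]
width: 0.0654
gripper_force: 20.0
t: 38.17
eef_pos: [0.4922, 0.1756, 0.0316]
ee_rot: [3.142, 0.0, -0.074]
force: [-1.1, -0.3, 4.3]
width: 0.0651
gripper_force: 20.0
```

```bash

python3 -m crank '[{"dx":0,"dy":0,"dz":0.02,"twist":0,"grip":0.3},{"dx":0,"dy":0,"dz":0.05,"twist":0,"grip":0.3},{"dx":0,"dy":0,"dz":0.085,"twist":0,"grip":0.3},{"dx":0,"dy":0,"dz":0.12,"twist":0,"grip":0.3},{"dx":0,"dy":0,"dz":0.14,"twist":0,"grip":0.3}]'
python3 -m crank '[{"dx":0.005,"dy":-0.03,"dz":0,"twist":0,"grip":0.3},{"dx":0.015,"dy":-0.07,"dz":0,"twist":0.5,"grip":0.3},{"dx":0.025,"dy":-0.11,"dz":0,"twist":1,"grip":0.3},{"dx":0.035,"dy":-0.145,"dz":0,"twist":1.2,"grip":0.3},{"dx":0.0386,"dy":-0.1684,"dz":0,"twist":1.2,"grip":0.3}]'
python3 -m crank '[{"dx":0,"dy":0,"dz":-0.01,"twist":0,"grip":0.3},{"dx":0,"dy":0,"dz":-0.02,"twist":0,"grip":0.3},{"dx":0,"dy":0,"dz":-0.025,"twist":0,"grip":0.3},{"dx":0,"dy":0,"dz":-0.025,"twist":0,"grip":0.3},{"dx":0,"dy":0,"dz":-0.025,"twist":0,"grip":0.3}]'
```

```text
t: 38.58
eef_pos: [0.4933, 0.1763, 0.175]
ee_rot: [-3.139, -0.003, -0.074]
force: [0.3, 0.3, -0.7]
width: 0.0651
gripper_force: 20.0
t: 39.0
eef_pos: [0.5312, 0.0047, 0.1711]
ee_rot: [3.141, 0.0, -0.054]
force: [0.0, -0.1, -1.8]
width: 0.0651
gripper_force: 20.0
t: 39.42
eef_pos: [0.5304, 0.008, 0.1459]
ee_rot: [3.141, 0.001, -0.052]
force: [-0.6, -0.1, -1.1]
width: 0.0647
gripper_force: 20.0
```

```bash

python3 -m crank '[{"dx":0.0003,"dy":-0.0007,"dz":-0.01,"twist":0,"grip":0.3},{"dx":0.0003,"dy":-0.0007,"dz":-0.02,"twist":0,"grip":0.3},{"dx":0.0003,"dy":-0.0007,"dz":-0.03,"twist":0,"grip":0.3},{"dx":0.0003,"dy":-0.0007,"dz":-0.04,"twist":0,"grip":0.3},{"dx":0.0003,"dy":-0.0007,"dz":-0.05,"twist":0,"grip":0.3}]'
python3 -m crank '[{"dx":0,"dy":0,"dz":-0.01,"twist":0,"grip":0.3},{"dx":0,"dy":0,"dz":-0.02,"twist":0,"grip":0.3},{"dx":0,"dy":0,"dz":-0.03,"twist":0,"grip":0.3},{"dx":0,"dy":0,"dz":-0.034,"twist":0,"grip":0.3},{"dx":0,"dy":0,"dz":-0.034,"twist":0,"grip":0.3}]'
```

```text
t: 39.83
eef_pos: [0.5308, 0.0066, 0.0951]
ee_rot: [3.141, 0.001, -0.053]
force: [0.3, 0.7, -1.6]
width: 0.0653
gripper_force: 20.0
t: 40.25
eef_pos: [0.5303, 0.0063, 0.061]
ee_rot: [3.141, 0.002, -0.053]
force: [-0.1, -1.1, -1.1]
width: 0.0654
gripper_force: 20.0
```

Aligned just above the lips with no contact, so I lower it to the plate.

```bash

python3 -m crank '[{"dx":0,"dy":0.001,"dz":-0.004,"twist":0,"grip":0.3},{"dx":0,"dy":0.001,"dz":-0.008,"twist":0,"grip":0.3},{"dx":0,"dy":0.001,"dz":-0.012,"twist":0,"grip":0.3},{"dx":0,"dy":0.001,"dz":-0.016,"twist":0,"grip":0.3},{"dx":0,"dy":0.001,"dz":-0.018,"twist":0,"grip":0.3}]'
python3 -m crank '[{"dx":0,"dy":0,"dz":-0.001,"twist":0,"grip":0.3},{"dx":0,"dy":0,"dz":-0.002,"twist":0,"grip":0.3},{"dx":0,"dy":0,"dz":-0.003,"twist":0,"grip":0.3},{"dx":0,"dy":0,"dz":-0.003,"twist":0,"grip":0.3},{"dx":0,"dy":0,"dz":-0.003,"twist":0,"grip":0.3}]'
```

```text
t: 40.67
eef_pos: [0.5309, 0.0075, 0.044]
ee_rot: [3.142, 0.0, -0.053]
force: [0.0, -0.0, -1.3]
width: 0.0651
gripper_force: 20.0
t: 41.08
eef_pos: [0.5312, 0.0076, 0.0419]
ee_rot: [-3.142, -0.0, -0.053]
force: [-2.5, 0.2, 5.2]
width: 0.0652
gripper_force: 20.0
```

It touched the plate at z=.0419 (expected .0416), so it is seated. I release and rise.

```bash

python3 -m crank '[{"dx":0,"dy":0,"dz":-0.0005,"twist":0,"grip":0.3},{"dx":0,"dy":0,"dz":-0.0005,"twist":0,"grip":1},{"dx":0,"dy":0,"dz":-0.0005,"twist":0,"grip":1},{"dx":0,"dy":0,"dz":-0.0005,"twist":0,"grip":1},{"dx":0,"dy":0,"dz":-0.0005,"twist":0,"grip":1}]'
python3 -m crank '[{"dx":0,"dy":0,"dz":0.02,"twist":0,"grip":1},{"dx":0,"dy":0,"dz":0.05,"twist":0,"grip":1},{"dx":0,"dy":0,"dz":0.08,"twist":0,"grip":1},{"dx":0,"dy":0,"dz":0.12,"twist":0,"grip":1},{"dx":0,"dy":0,"dz":0.15,"twist":0,"grip":1}]'
python3 -m crank '[{"dx":-0.03,"dy":0,"dz":0.03,"twist":0,"grip":1},{"dx":-0.06,"dy":0,"dz":0.06,"twist":0,"grip":1},{"dx":-0.08,"dy":0,"dz":0.09,"twist":0,"grip":1},{"dx":-0.08,"dy":0,"dz":0.12,"twist":0,"grip":1},{"dx":-0.08,"dy":0,"dz":0.12,"twist":0,"grip":1}]'
python3 look.py w11 | grep -E 'yellow|orange|0\.'
python3 - <<'E'
from h import *
a,c,T=grab('scene');b,c2,T2=grab('side');w=cv2.imread('pics/w11.png')[:,:,::-1]
o=cv2.imread('pics/scene0.png')[:,:,::-1]
for n,i in(('then',o),('now',a)):
  for col in('yellow','orange'):
    for ct in blobs(i,col,100): print(n,col,cv2.boundingRect(ct))
f=lambda i,x,y:cv2.resize(i[y:y+100,x:x+100],(260,260),interpolation=cv2.INTER_CUBIC)
save('fin',np.hstack([f(o,230,210),f(a,230,210),f(b,240,210)]))
E
```

```text
t: 41.5
eef_pos: [0.5312, 0.0076, 0.0409]
ee_rot: [-3.141, -0.0, -0.053]
force: [-0.7, -1.2, -0.1]
width: 0.0849
gripper_force: 0.0
t: 41.92
eef_pos: [0.5315, 0.0075, 0.1936]
ee_rot: [-3.142, -0.002, -0.053]
force: [0.4, 0.4, -0.3]
width: 0.0878
gripper_force: 0.0
t: 42.33
eef_pos: [0.4528, 0.0078, 0.3177]
ee_rot: [-3.138, -0.011, -0.052]
force: [1.1, -0.3, 0.9]
width: 0.0875
gripper_force: 0.0
42.3333 [0.45280238 0.00775847 0.31767647] [-3.1383957  -0.01065582 -0.05190506]
blue 4807.0 [0.4081 0.3677] ([[1, 176], [36, 196], [58, 289], [0, 288]], [[0.4936, 0.3704], [0.4688, 0.3354], [0.354, 0.3353], [0.3588, 0.4071]])
yellow 5563.0 [0.5382 0.0075] ([[348, 79], [348, 164], [286, 164], [283, 80]], [[0.5664, -0.0222], [0.4928, -0.0196], [0.4958, 0.0376], [0.5686, 0.0348]])
white 395.0 [ 0.3292 -0.2789] ([[584, 286], [547, 287], [561, 274], [575, 275]], [[0.3281, -0.3014], [0.3291, -0.257], [0.3449, -0.2721], [0.3427, -0.289]])
white 1195.5 [ 0.3401 -0.0762] ([[420, 242], [385, 330], [373, 331], [408, 240]], [[0.393, -0.1043], [0.2825, -0.0626], [0.2819, -0.0478], [0.3961, -0.0904]])
whit
[... 270 characters left out ...]
841, 0.0569], [0.5792, -0.0095]])
orange 277.0 [0.32   0.0255] ([[335, 315], [335, 329], [288, 332], [289, 315]], [[0.3273, -0.0014], [0.3103, -0.0007], [0.3093, 0.0518], [0.3298, 0.0492]])
brass 4065.5 [0.5312 0.0152] ([[334, 78], [338, 165], [285, 165], [282, 80]], [[0.577, -0.0128], [0.4852, -0.0133], [0.4883, 0.0463], [0.578, 0.0428]])
brass 1238.0 [0.6492 0.1797] ([[182, 21], [136, 32], [119, 26], [106, 6], [167, 0]], [[0.641, 0.1419], [0.6334, 0.1915], [0.6401, 0.2083], [0.6595, 0.2185], [0.6613, 0.1547]])
then yellow (253, 224, 56, 68)
then orange (260, 247, 13, 36)
then orange (155, 213, 15, 35)
now yellow (253, 225, 56, 67)
now orange (260, 247, 13, 37)
now orange (155, 214, 15, 34)
```

View pics/fin.png

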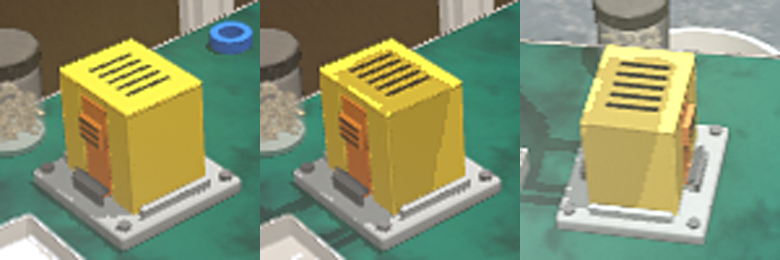

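The guard and tab pixels match the starting picture within 1 px (guard box at 253,225; tab at 260,247), and the guard sits level and fully down with its tabs out. I hand the job in.

```bash
python3 -c "
from station import arm
print(arm.job_done())"
```

```text
the job is handed in; nothing more can be done
None
```

Handed in at 42 s of robot time: all four blue spacers and then the collar are on the spindle, and the guard is back down, matching its starting pixels within 1 px with the visible tab out; the hand-in call gave no verdict.

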